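# Swap modules in a DC power shelf and trim its output

### The job

On the power shelf, pull out the old module with the T-shaped handle and lay it flat in the open carton, and slide every spare module lying on the table, nose first, under the cover into a free bay until it is fully home. When all that is done, turn the knob on the control section in small steps until the meter's needle points at the wedge-shaped mark. Leave the module that is already in service pushed home, and leave the other things on the table where they are.

Things in the scene. Friction and masses are not known exactly. Their poses are not given: they have to be found in the camera images.
- shelf: Fixed grey power shelf (lengths in mm): four bays under one flat cover, a solid control section at its left (+y) end. Origin on the table under the cover's front edge, middle of the bays; +x points into the bays, z up. Cover x 0 to 150, y -148 to 148, z 50 to 54. Control section x -55 to 150, y 169 to 305 (148 to 305 behind x 0), top z 54, meter and knob on top.
- bay_mouths (a point): On the bay floor (8 above the table), middle of the four bays, under the cover's front edge; axes as the shelf's. Bays end in a stop 130 in. A module is fully home, nose at the stop and face plate flush with the cover's front edge, when its origin lies 65 from here along x. Headroom under the cover 42, with a small lip flared up 7 forward.
- bay1 (a point): Middle of the floor of bay 1 (the rightmost, -y) at the cover's front edge, 8 above the table; axes as the shelf's. Each bay is 54 wide inside, with 16 mm walls between bays, closed at sides, top and back, open at the front.
- bay2 (a point): The same point of bay 2, 70 to the left. In front of the cover the floor runs on as an open sill, 55 long (x -55 to 0) at the same height. On it, in line with the bay walls, stand guide rails 10 high: 16 wide near the cover, narrowing to about 4 at the sill's front edge, to lead a module in. The sill's front edge is bevelled over 12 more.
- bay3 (a point): The same point of bay 3.
- bay4 (a point): The same point of bay 4, the leftmost (+y), next to the control section.
- old_module: The old module, to be taken out; starts fully home in a bay, slides freely. Box, origin and axes as module1. Its steel handle is T-shaped: a stem 10 thick (y) from x -65 to -99 and a crossbar 32 wide (y) from x -99 to -109, both 12 to 30 above the underside; pinch the stem from above.
- service_module: Module in service, same as module1; starts fully home in another bay and stays there. Not latched.
- module1: Spare power module, aluminium box 130 (x) x 50 (y) x 38 (z) mm, 0.3 kg. Origin: centre of the box's underside; +x to the nose (last 15 mm, 3 mm smaller all round, goes in first), -x to the dark face plate. From x -65 to -109 a flat black upright loop handle, 10 thick (y), 7 to 34 above the underside; pinch it from above. Starts upright, handle roughly towards the robot. None if absent.
- module2: Spare module, same as module1. The mass centre of any module is 5 behind its origin (x -5). Two or three spares are present (None if absent). They slide freely in a bay and do not latch.
- module3: Spare module, same as module1; None if absent.
- carton: Fixed open cardboard carton for returns at the right, 215 (x) x 135 (y) outside, 45 high, walls and floor 4 thick. Origin: centre of its underside. The old module fits along x, either way round.
- knob (a joint): Angle of the round black voltage knob, rad; grows clockwise seen from above; end stops at -2.2 and 2.2; light friction, stays where left. The needle turns 0.35 rad clockwise per rad of the knob clockwise.
- knob_grip (a point): On the knob's vertical axis at the height to grip (75 above the table). The knob is 35 in diameter, from 58 to 85 above the table, over a collar of 42 diameter; it can be gripped from above at any angle.
- needle (a joint): Angle of the meter's needle, rad; 0 points along the shelf's +x, grows clockwise seen from above. Driven only by the knob.
- needle_tip (a point): Tip of the thin black needle, 60 from its pivot, lying on the white dial on top of the control section behind the knob; x points outwards along the needle.
- mark (a joint): Angle of the mark about the same pivot, rad; 0 along the shelf's +x, grows clockwise seen from above; different at every start, does not move.
- mark_tip (a point): Inner point of the dark wedge-shaped mark at the rim of the dial, 62.5 from the needle's pivot; x points outwards from the pivot.
- tape_roll: Bystander: roll of black tape lying flat, 68 across, 24 high, right of the shelf. Origin at its underside.
- multimeter: Bystander: grey hand-held test meter lying on its back, 150 x 76 x 36, left of the shelf. Origin at its underside.
- filler_panel: Bystander: dark steel cover panel lying flat, 100 x 50 x 12, far right. Origin at its underside.
There are look-alikes about, which are no part of the job. What is shaped like the module2 but red is not meant.

How it is judged (in metres and radians):
On the way, in this order (a step that is already met when the one before it is completed fails the run):
1. the old module lies flat in the carton and every spare module is fully home in a bay (x of old_module in the frame of carton between -0.07 and 0.07 m and y of old_module in the frame of carton between -0.06 and 0.06 m and z of old_module in the frame of carton below 0.014 m and angle between old_module's own z axis and vertical below 0.12 rad and linear speed of each of old_module, module1, module2, module3 below 0.02 m/s and x of each of module1, module2, module3 in the frame of bay_mouths above 0.059 m and z of each of module1, module2, module3 in the frame of bay_mouths below 0.015 m and y of module1 in the frame of bay_mouths between -0.125 and 0.125 m and angle between each of module1, module2, module3's own z axis and vertical below 0.1 rad and y of module2 in the frame of bay_mouths between -0.125 and 0.125 m and y of module3 in the frame of bay_mouths between -0.125 and 0.125 m), for 0.2 s.
2. after that, the needle has been brought onto the mark with the knob (angle between the x axis of needle_tip and the x axis of mark_tip, either way round below 0.045 rad and velocity of joint needle between -0.05 and 0.05 rad/s), for 0.3 s.
At the end, for the whole second after the job is handed in: Every spare module present and the module in service are upright in bays and within 6 mm of the stop, the old module lies flat and at rest on the carton's floor, and the needle is within 0.045 rad (2.7 mm at its tip) of the mark and still (all of step 1 and all of step 2 and x of service_module in the frame of bay_mouths above 0.059 m and z of service_module in the frame of bay_mouths below 0.015 m and y of service_module in the frame of bay_mouths between -0.125 and 0.125 m and angle between service_module's own z axis and vertical below 0.1 rad); the robot touches nothing.
It fails at once if the module in service is pulled more than 20 mm out of its bay (x of service_module in the frame of bay_mouths below 0.044 m).
It fails at once if another thing on the table is pushed more than 60 mm from its place (distance of any of tape_roll, multimeter, filler_panel from where it was at the start of the episode above 0.06 m).
Of module1, module2, module3 only 2 to 3 are there at a start; the rules pass over those that are not, and their reading is None.
At some moment in a run one of module1, module2, module3 may be knocked a few centimetres aside while the robot is not near it.
Once in a run the grip may slacken for a moment while it holds something.
It also fails if it takes over 210 s, if anything falls off the work surface, if the arm or the gripper's body presses on something with over 40 N, if the wrist force passes 120 N, or if a joint passes its speed limit or range.

### The arm

A 6-joint arm with a two-finger parallel gripper is mounted at the origin on the work surface. World frame = base frame: x ahead of the robot, y to its left, z up, the work surface at z = 0. Lengths are in mm, angles in rad, forces in N, time in s.
With the tool pointing down it reaches from about 350 to 975 mm from the base axis. Payload 7.1 kg.
Tool frame: the origin (TCP) lies on the mounting face of the last link; the fingertips stand 182 mm ahead of it and the grasp point (between the pads) lies 163 mm ahead of it (ctrl.tip_reach is the distance from the TCP to the fingertips, in mm); z points along the fingers, y is the direction in which the jaws open and shut (so a half turn about z gives the same grasp; the last joint's range is limited). The gripper opens to 88 mm and grips with 3 to 60 N. Pads are 20 mm wide; open, the fingers measure 115 mm over their backs; the gripper's body (75 mm by 178 mm) begins 61 mm behind the grasp point.
Start: joints at [-1.355, 0.423, 1.63, -0, 1.089, -0.019], TCP at [145.425, -607.831, 404.675] pointing down, gripper open.
Joint ranges: [-3, 3], [-0.9, 2.11], [0.09, 2.58], [-1.31, 4.45], [0.11, 2.69], [-2.54, 2.54]. Speed limits (rad/s): [2.39, 2.39, 3.01, 3.14, 3.14, 3.14].

### API

Orientations are given as a rotation vector (axis times angle).
In Python, from workcell import ctrl gives the robot as it stands.
- The arm moves only by the tool jog_arm, never from a script. Its argument "steps" is a list that holds one entry, the list of rows, each a list of 7 numbers: the shift along the tool's x, y, z in m, then the turn, a rotation vector about the tool's x, y, z in degrees, then the gripper's target within -1 to 1 (shut at 1, half-way at 0, fully open at -1). A call has 1 to 20 rows; each row shifts and turns the commanded pose from where the row before left it, along the tool's axes as they then stand; what a row does not reach is not made up. A row lasts 1/12 s, in which the tool goes at most 41.7 mm and 7.16 degrees, less where a joint would pass 70% of its speed; a pose out of reach is approached as far as the arm can. A call is refused whole if a number of a shift passes 0.0417 or a number of a turn 7.16, either way. A call with a gripper value outside its range is refused whole. The fingers move at their own pace and stop on an object; the grip force is fixed at half the most. Time passes only in rows, so rows that do not move let the fingers close. It gives the time, the measured TCP pose, the force and the opening at its end, in the units of the state.
- ctrl.get_obs(): the state, without advancing time (a new reading comes with each control period).
- ctrl.get_image(name): name is "side" or "top" or "wrist"; returns the picture (420x560x3 uint8, red, green, blue); there is no depth.
- ctrl.camera_info(name): a dict with "fx", "fy", "cx", "cy" (pixels), "origin" and "attitude" of the camera in the world; the wrist camera has in their place "T_tool_cam" (4x4, takes a point from camera to tool coordinates, whose origin is the TCP and whose axes are the flange's). Camera axes: x right, y down, z forward; pixel columns grow to the right and rows downward; lengths in mm; the calibration is good to about 2 mm. The wrist camera is an equidistant fisheye: a pixel r from the principal point sees the ray r / f radians off the axis. A picture is of the moment at which its call begins: read the wrist's pose just before it. camera_info takes no time and is no camera call.
- ctrl.close_job(): hands the job in, once; it reports no verdict.
Trained networks look in the newest picture that a camera, given by its name, has taken for a name from the list of things; names that differ only in an ending like _2 or _b are one class to them, and where a whole thing is asked for, a point or a joint stands for the part that bears it (a point fixed in the world has none). Each returns a list of dicts, best first, with "p" (0 to 1); they miss things now and then, are a little off and sometimes report something else, mostly with a low value. They report only what shows in the picture. A call takes as long as a camera call. They do not tell look-alikes from the thing itself.
- ctrl.look_for(thing, camera): "bbox" ([left, top, right, bottom] in pixels, round what is visible of it).
- ctrl.trace(thing, camera): "pixels" (420x560 bool, what is visible of it) and "bbox" ([left, top, right, bottom] in pixels, round what is visible of it).
- ctrl.landmark_of(thing, camera): "uv" ([column, row] in pixels: a listed point, or the origin of a listed thing).
The state is a dict: "t": time; "qpos": joint angles; "qvel": joint speeds; "joint_torque": joint torques, N m; "ee_pos": TCP position; "orientation": TCP orientation; "ft_force": force on the tool from outside, world axes, zero at the start; "moment": the same for the moment, N m; "width": finger opening in mm.
Only numpy, scipy, OpenCV 4.12 (cv2) and the standard library are available. Lean on these libraries where they do the work, as an engineer would, in place of code of your own. Each camera call takes 0.05 s, during which the arm holds its last target.

## Working session

There is one attempt and no reset: what is moved stays moved. The work goes in short steps, Python scripts to look and compute and a tool call to move; the robot and the scene stay as the last step left them, time stands still between calls to the robot, and variables do not carry over. Pictures are saved under pics/ and viewed, and the job is handed in when it is done.

Besides the shell and the picture viewer there is one more tool, called after "Call:" by a JSON object that holds its "method" and its "body". jog_arm: Moves the arm, as the interface text tells. Its arguments: {"type":"object","properties":{"steps":{"type":"array"}},"required":["steps"]}

```bash
mkdir -p pics; ls; python3 - <<'E'
from workcell import ctrl
import cv2
o=ctrl.get_obs()
for k,v in o.items(): print(k,v)
for n in ["side","top","wrist"]:
    im=ctrl.get_image(n); cv2.imwrite(f"pics/a_{n}.png",im[:,:,::-1]); print(n,ctrl.camera_info(n))
E
```

```text
pics
t 0.0
qpos [-1.35499543e+00  4.23844939e-01  1.63066995e+00  1.02845477e-05
  1.08859111e+00 -1.89855537e-02]
qvel [ 1.75460544e-03 -1.97041437e-05  1.79614594e-03  3.23183860e-04
  4.43042728e-04  1.04793236e-03]
joint_torque [-3.50526389e-04 -5.44629872e+01 -2.73666501e+01  6.42837770e-02
  2.26849958e-02 -1.15075427e-04]
ee_pos [ 145.37422131 -607.58066433  403.90680471]
orientation [-3.11847442e+00 -3.67771241e-01  2.19209207e-04]
ft_force [-0.56104238 -0.72436054 -0.24448986]
moment [ 0.00673565 -0.07104542 -0.02502829]
width 87.81470954793936
side {'fx': 400.05465747568456, 'fy': 400.05465747568456, 'cx': 278.8232532619315, 'cy': 202.73070898030292, 'origin': array([124.36740971, 866.04819624, 630.27615624]), 'attitude': array([-0.6102252 ,  2.44116715, -1.47143728])}
top {'fx': 401.33801334113315, 'fy': 401.33801334113315, 'cx': 274.6275831189548, 'cy': 206.48346683299764, 'origin': array([ 511.55327584,  -31.90653153, 1475.19455912]), 'attitude': array([-2.20216443,  2.19211436, -0.05760057])}
wrist {'fx': 325.19226210127806, 'fy': 325.19226210127806, 'cx': 276.47013651881304, 'cy': 209.81925628417966, 'T_tool_cam': array([[ 6.40961696e-04, -9.54531538e-01, -2.98109262e-01,
         8.13949897e+01],
       [ 9.99999244e-01,  2.99092836e-04,  1.19240732e-03,
        -7.59504942e-01],
       [-1.04902805e-03, -2.98109801e-01,  9.54531009e-01,
         2.02766706e+01],
       [ 0.00000000e+00,  0.00000000e+00,  0.00000000e+00,
         1.00000000e+00]])}
```

View pics/a_top.png

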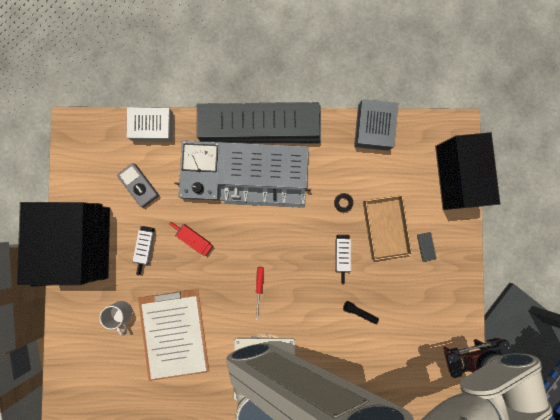

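View pics/a_side.png

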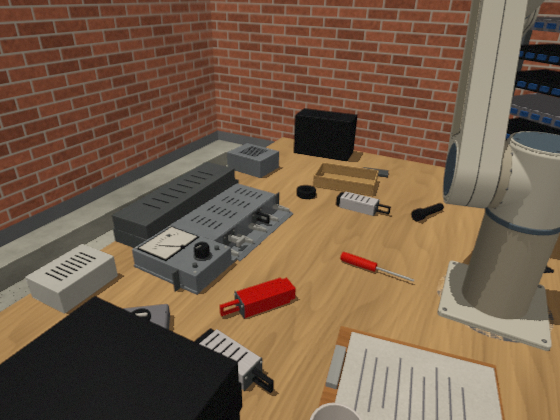

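View pics/a_wrist.png

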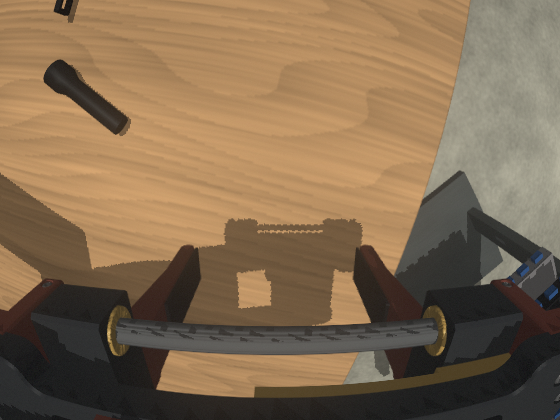

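```bash
cat > h.py <<'E'
from workcell import ctrl
import numpy as np, cv2
from scipy.spatial.transform import Rotation as R
def cam(n):
    c=ctrl.camera_info(n)
    return c
def ray(n,uv,obs=None):
    c=ctrl.camera_info(n); uv=np.atleast_2d(uv).astype(float)
    x=(uv[:,0]-c['cx'])/c['fx']; y=(uv[:,1]-c['cy'])/c['fy']
    if n!='wrist':
        d=np.c_[x,y,np.ones(len(x))]; Rm=R.from_rotvec(c['attitude']).as_matrix(); o=c['origin']
    else:
        r=np.hypot(x,y)+1e-12; d=np.c_[np.sin(r)*x/r,np.sin(r)*y/r,np.cos(r)]
        T=c['T_tool_cam']; obs=obs or ctrl.get_obs(); Rt=R.from_rotvec(obs['orientation']).as_matrix()
        Rm=Rt@T[:3,:3]; o=Rt@T[:3,3]+obs['ee_pos']
    return o,d@Rm.T
def at_z(n,uv,z,obs=None):
    o,d=ray(n,uv,obs); t=(np.asarray(z)-o[2])/d[:,2]
    return o+d*t[:,None]
def proj(n,P,obs=None):
    c=ctrl.camera_info(n); P=np.atleast_2d(P).astype(float)
    if n!='wrist':
        Rm=R.from_rotvec(c['attitude']).as_matrix(); q=(P-c['origin'])@Rm
        return np.c_[c['fx']*q[:,0]/q[:,2]+c['cx'],c['fy']*q[:,1]/q[:,2]+c['cy']]
    T=c['T_tool_cam']; obs=obs or ctrl.get_obs(); Rt=R.from_rotvec(obs['orientation']).as_matrix()
    Rm=Rt@T[:3,:3]; o=Rt@T[:3,3]+obs['ee_pos']; q=(P-o)@Rm
    rr=np.hypot(q[:,0],q[:,1]); th=np.arctan2(rr,q[:,2])
    return np.c_[c['cx']+c['fx']*th*q[:,0]/rr,c['cy']+c['fy']*th*q[:,1]/rr]
def crop(n,box,f,name,im=None):
    im=ctrl.get_image(n) if im is None else im
    l,t,r,b=box; c=cv2.resize(im[t:b,l:r],None,fx=f,fy=f,interpolation=cv2.INTER_CUBIC)
    cv2.imwrite('pics/'+name,c[:,:,::-1]); return im
def st():
    o=ctrl.get_obs(); Rt=R.from_rotvec(o['orientation']).as_matrix()
    tip=o['ee_pos']+Rt@[0,0,163]
    print('t %.2f tcp %s grasp %s x %s y %s w %.1f f %s'%(o['t'],o['ee_pos'].round(1),tip.round(1),Rt[:,0].round(3),Rt[:,1].round(3),o['width'],o['ft_force'].round(1)))
    return o,Rt,tip
E
python3 - <<'E'
from h import *
im=crop('top',(160,130,430,270),2.9,'b_top.png')
im2=crop('side',(100,130,420,330),2.4,'b_side.png')
for th in ['module1','old_module','service_module','carton','knob','tape_roll','multimeter','filler_panel']:
    for r in ctrl.look_for(th,'top')[:5]: print(th,round(r['p'],2),np.round(r['bbox']))
for th in ['shelf','bay_mouths','bay1','bay2','bay3','bay4','module1','old_module','service_module','carton','knob_grip','needle_tip','mark_tip']:
    for n in ['top','side']:
      for r in ctrl.landmark_of(th,n)[:4]: print(th,n,round(r['p'],2),np.round(r['uv'],1))
E
```

```text
module1 0.92 [168. 222. 214. 258.]
module1 0.82 [336. 236. 353. 281.]
module1 0.65 [131. 222. 156. 272.]
old_module 0.69 [417. 232. 434. 262.]
old_module 0.49 [233. 183. 237. 199.]
carton 0.75 [360. 194. 410. 261.]
knob 0.4 [194. 183. 202. 196.]
tape_roll 0.74 [331. 194. 351. 213.]
multimeter 0.83 [116. 163. 156. 207.]
multimeter 0.48 [332. 236. 351. 280.]
filler_panel 0.8 [416. 232. 435. 263.]
filler_panel 0.6 [174. 140. 308. 206.]
shelf top 0.65 [266.  186.3]
shelf side 0.84 [249.1 229.3]
bay_mouths top 0.92 [266.8 185.8]
bay_mouths top 0.22 [266.  187.2]
bay_mouths side 0.62 [250.8 228.6]
bay1 top 0.93 [256.8 185.6]
bay1 top 0.87 [234.4 184.6]
bay1 top 0.85 [272.3 185.5]
bay1 top 0.83 [290.8 186.4]
bay1 side 0.71 [230.6 242.3]
bay1 side 0.68 [259.7 223.5]
bay1 side 0.66 [267.5 210.1]
bay1 side 0.6 [245.  230.9]
bay2 top 0.93 [256.8 185.6]
bay2 top 0.87 [234.4 184.6]
bay2 top 0.85 [272.3 185.5]
bay2 top 0.83 [290.8 186.4]
bay2 side 0.71 [230.6 242.3]
bay2 side 0.68 [259.7 223.5]
bay2 side 0.66 [267.5 210.1]
bay2 side 0.6 [245.  230.9]
bay3 top 0.93 [256.8 185.6]
bay3 top 0.87 [234.
[... 270 characters left out ...]
op 0.83 [290.8 186.4]
bay4 side 0.71 [230.6 242.3]
bay4 side 0.68 [259.7 223.5]
bay4 side 0.66 [267.5 210.1]
bay4 side 0.6 [245.  230.9]
module1 top 0.81 [145.1 243.5]
module1 top 0.75 [192.6 240.9]
module1 top 0.65 [341.5 251.4]
module1 side 0.97 [268.5 300.9]
module1 side 0.82 [226.9 363.3]
module1 side 0.56 [357.4 206.1]
old_module side 0.67 [209.1 238.6]
old_module side 0.48 [249.8 225.6]
service_module top 0.39 [272.5 184.1]
service_module top 0.33 [345.2 253.9]
service_module side 0.6 [239.1 217.8]
carton top 0.7 [383.2 225.2]
carton top 0.16 [237.2 185.4]
carton side 0.79 [344.8 186.8]
knob_grip top 0.5 [198.3 187.6]
knob_grip side 0.52 [202.4 248.3]
needle_tip side 0.73 [224.5 366. ]
```

View pics/b_top.png

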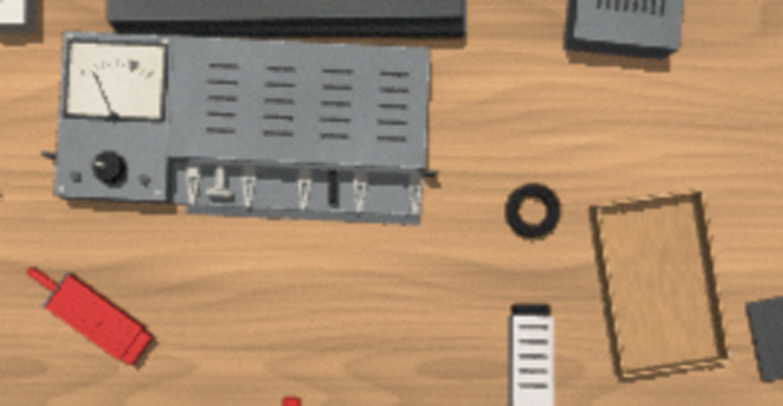

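View pics/b_side.png

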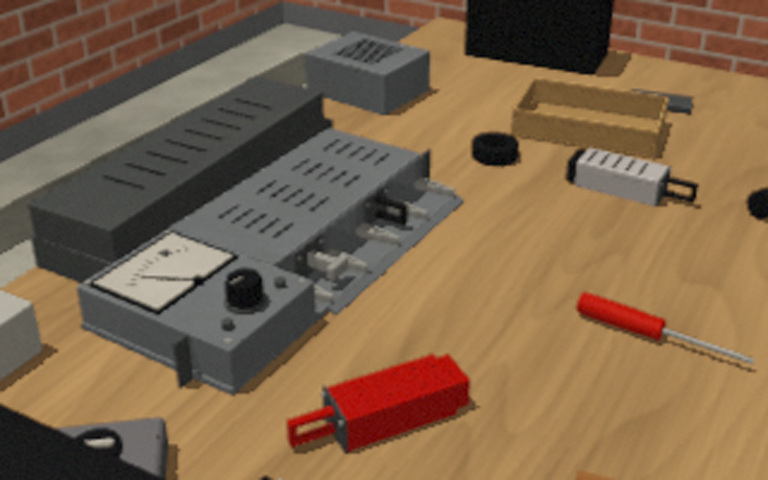

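```bash
python3 - <<'E'
from h import *
s=lambda u,v:[160+u/2.9,130+v/2.9]
def p(l,uv,z): print(l,at_z('top',uv,z).round(0).tolist())
p('coverFR',s(427,168),54);p('coverBR',s(430,48),54);p('ctlBL',s(65,32),54);p('ctlFL',s(58,197),54);p('coverFL',s(168,157),54)
p('knob',s(108,163),85);p('bays',[[234.4,184.6],[256.8,185.6],[272.3,185.5],[290.8,186.4]],8)
p('T',s(219,190),30);p('serv handle',s(332,188),30)
p('mouths',[266.8,185.8],8)
p('m right org',[341.5,251.4],0); p('m left',[145,243.5],0)
p('handle R',[343,279],34);p('nose R',[344,237],35)
p('handle L',[140,271],34);p('noseL',[147,228],35)
p('carton corners',[s(592,207),s(700,193),s(726,358),s(622,378)],45)
st()
E
```

```text
coverFR [[649.0, -151.0, 54.0]]
coverBR [[798.0, -154.0, 54.0]]
ctlBL [[815.0, 296.0, 54.0]]
ctlFL [[612.0, 301.0, 54.0]]
coverFL [[661.0, 167.0, 54.0]]
knob [[651.0, 234.0, 85.0]]
bays [[665.0, 113.0, 8.0], [662.0, 31.0, 8.0], [662.0, -26.0, 8.0], [659.0, -94.0, 8.0]]
T [[623.0, 106.0, 30.0]]
serv handle [[626.0, -34.0, 30.0]]
mouths [[661.0, -6.0, 8.0]]
m right org [[422.0, -281.0, 0.0]]
m left [[448.0, 439.0, 0.0]]
handle R [[326.0, -280.0, 34.0]]
nose R [[476.0, -284.0, 35.0]]
handle L [[351.0, 444.0, 34.0]]
noseL [[505.0, 422.0, 35.0]]
carton corners [[603.0, -355.0, 45.0], [621.0, -488.0, 45.0], [419.0, -518.0, 45.0], [394.0, -390.0, 45.0]]
t 1.95 tcp [ 145.4 -607.8  404.7] grasp [ 145.4 -607.8  241.7] x [0.973 0.233 0.   ] y [ 0.233 -0.973 -0.   ] w 87.9 f [-0.6  0.  -0. ]
```

Call:
{"method": "jog_arm", "body": {"steps": [[[0,0,0,0,0,5.2,-1],[0,0,0,0,0,5.2,-1],[0,0,0,0,0,5.25,-1],[0.0215,-0.0338,0,0,0,0,-1],[0.0215,-0.0338,0,0,0,0,-1],[0.0215,-0.0338,0,0,0,0,-1],[0.0215,-0.0338,0,0,0,0,-1],[0.0215,-0.0338,0,0,0,0,-1],[0.0215,-0.0338,0,0,0,0,-1],[0.0215,-0.0338,0,0,0,0,-1],[0.0215,-0.0338,0,0,0,0,-1],[0.0215,-0.0338,0,0,0,0,-1],[0.0215,-0.0338,0,0,0,0,-1],[0.0215,-0.0338,0,0,0,0,-1],[0.0215,-0.0338,0,0,0,0,-1],[0.0215,-0.0338,0,0,0,0,-1],[0.0215,-0.0338,0,0,0,0,-1],[0.0215,-0.0338,0,0,0,0,-1],[0.0215,-0.0338,0,0,0,0,-1],[0.0215,-0.0338,0,0,0,0,-1]]]}}

```text
t: 3.62
ee_pos: [533.5, -45.7, 404.9]
orientation: [3.141, -0.06, 0.001]
ft_force: [-0.6, -1.1, 0.9]
width: 87.9
```

Call:
{"method": "jog_arm", "body": {"steps": [[[0.0215,-0.0338,0,0,0,0,-1],[0.0215,-0.0338,0,0,0,0,-1],[0.0215,-0.0338,0,0,0,0,-1],[0,0,0,0,0,0,-1],[0,0,0,0,0,0,-1]]]}}

```text
t: 4.03
ee_pos: [601.7, 53.0, 404.3]
orientation: [3.141, -0.055, -0.0]
ft_force: [0.1, -0.3, -1.1]
width: 87.9
```

```bash
python3 - <<'E'
from h import *
st()
im=ctrl.get_image('wrist'); crop('wrist',(0,0,560,420),1.42,'c_w.png',im)
im=ctrl.get_image('top'); crop('top',(0,0,560,420),1.42,'c_t.png',im)
E
```

```text
t 4.03 tcp [601.7  53.  404.3] grasp [601.7  53.  241.3] x [ 0.999 -0.035 -0.   ] y [-0.035 -0.999  0.   ] w 87.9 f [ 0.1 -0.3 -1.1]
```

View pics/c_w.png

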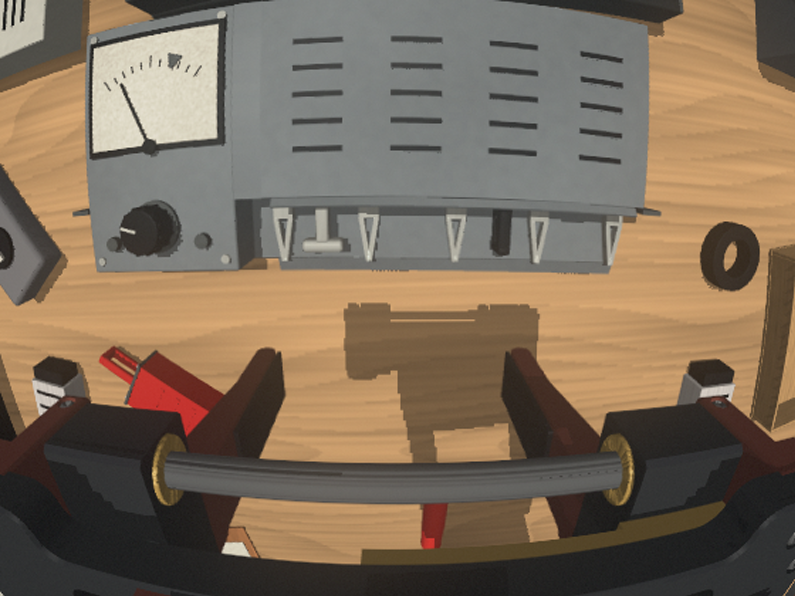

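View pics/c_t.png

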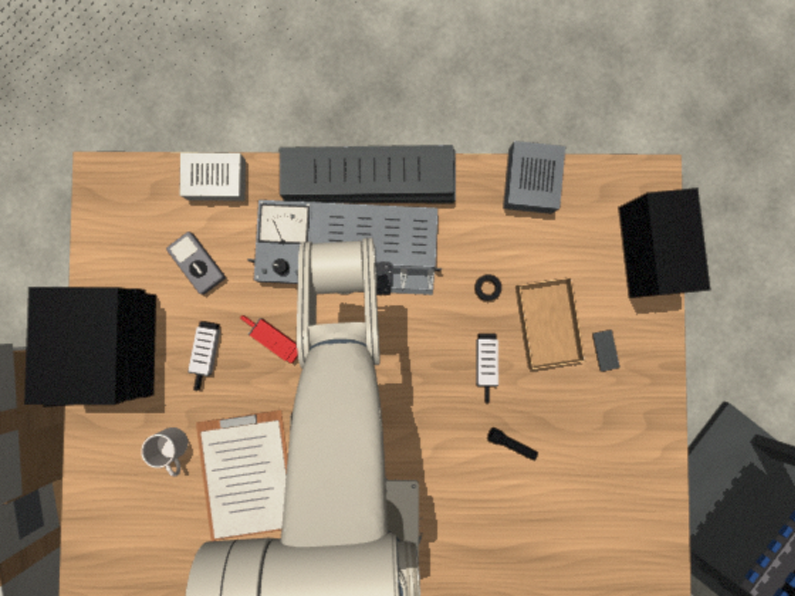

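```bash
python3 - <<'E'
from h import *
im=cv2.imread('pics/c_w.png')
o=cv2.resize(im,(560,420),interpolation=cv2.INTER_AREA)
from h import *
im=ctrl.get_image('wrist')
crop('wrist',(160,125,460,200),2.6,'c_w2.png',im)
crop('wrist',(40,0,280,200),3,'c_w3.png',im)
for th in ['bay1','knob_grip','needle_tip','mark_tip','old_module','service_module']:
    for r in ctrl.landmark_of(th,'wrist')[:4]: print(th,round(r['p'],2),np.round(r['uv'],1))
E
```

```text
bay1 0.82 [347.3 134.7]
bay1 0.67 [226.3 134. ]
bay1 0.65 [403.8 139.5]
knob_grip 0.8 [ 99.6 159.2]
needle_tip 0.63 [83.  59.6]
needle_tip 0.55 [313.6 132.7]
mark_tip 0.48 [120.3  44.6]
```

View pics/c_w2.png

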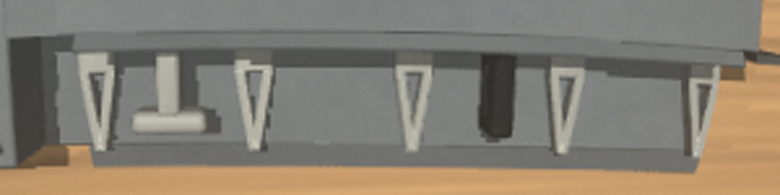

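View pics/c_w3.png

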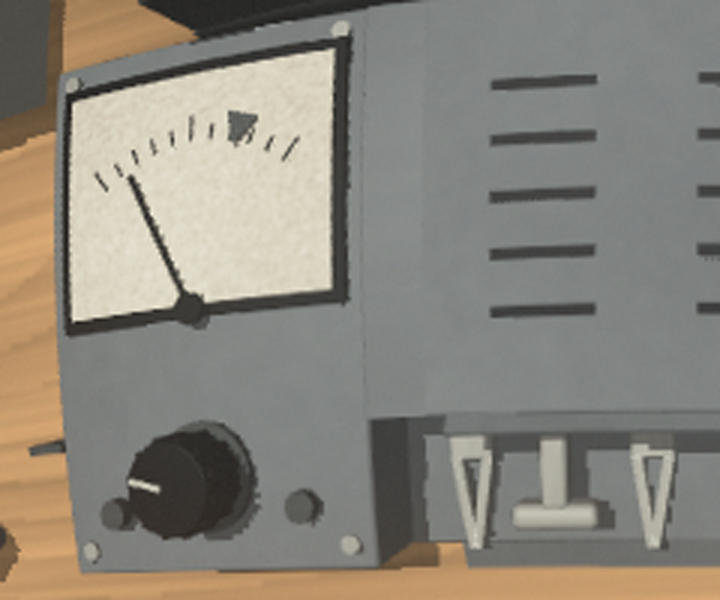

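```bash
cat >> h.py <<'E'
def fitpose(n,uv,pts,p0,obs=None):
    from scipy.optimize import least_squares
    uv=np.array(uv,float); pts=np.array(pts,float)
    def W(p): 
        c,s=np.cos(p[2]),np.sin(p[2]); return np.c_[p[0]+c*pts[:,0]-s*pts[:,1],p[1]+s*pts[:,0]+c*pts[:,1],pts[:,2]]
    f=lambda p:(proj(n,W(p),obs)-uv).ravel()
    r=least_squares(f,p0,x_scale=[10,10,.05],loss='soft_l1')
    return r.x,f(r.x).reshape(-1,2)
E
python3 - <<'E'
from h import *
a=lambda u,v:[160+u/2.6,125+v/2.6]
b=lambda u,v:[40+u/3,v/3]
uv=[a(101,150),a(255,150),a(413,150),a(563,152),a(697,155), b(80,570),b(378,567),a(168,133),a(496,137), a(168,60)]
pts=[[-54,140,18],[-54,70,18],[-54,0,18],[-54,-70,18],[-54,-140,18],[-55,305,54],[-55,169,54],[-44,105,29],[-44,-35,32],[-5,105,38]]
p,r=fitpose('wrist',uv,pts,[656,-5,-.038]); print(p,r.round(1).tolist())
p2,r=fitpose('wrist',uv[:5],pts[:5],[656,-5,-.038]); print(p2,r.round(1).tolist())
E
```

```text
[ 6.52602836e+02 -8.28865850e-01 -4.74678272e-02] [[-0.0, -0.5], [0.0, -0.5], [-0.3, 0.1], [-0.4, 0.5], [-0.2, 0.9], [-0.4, 1.7], [0.0, 1.5], [1.8, -0.6], [0.3, -0.3], [-0.2, -6.4]]
[ 6.52749137e+02 -6.31700233e-01 -4.05325433e-02] [[0.2, 0.2], [0.2, -0.2], [-0.2, -0.0], [-0.2, -0.0], [0.1, 0.1]]
```

Call:
{"method": "jog_arm", "body": {"steps": [[[0.017,-0.0266,0,0,0,0.35,0],[0.0167,-0.0266,0,0,0,0,0],[0,0,0.04,0,0,0,0],[0,0,0.04,0,0,0,0],[0,0,0.04,0,0,0,0],[0,0,0.04,0,0,0,0],[0,0,0,0,0,0,0],[0,0,0,0,0,0,0]]]}}

```text
t: 5.15
ee_pos: [636.1, 102.5, 243.0]
orientation: [3.14, -0.07, -0.008]
ft_force: [0.1, -0.1, 1.2]
width: 44.3
```

```bash
python3 - <<'E'
from h import *
st()
im=ctrl.get_image('wrist'); crop('wrist',(0,0,560,420),1.42,'d_w.png',im)
E
```

```text
t 5.15 tcp [636.1 102.5 243. ] grasp [635.3 102.4  80. ] x [ 0.999 -0.045 -0.005] y [-0.045 -0.999  0.001] w 44.3 f [ 0.1 -0.1  1.2]
```

View pics/d_w.png

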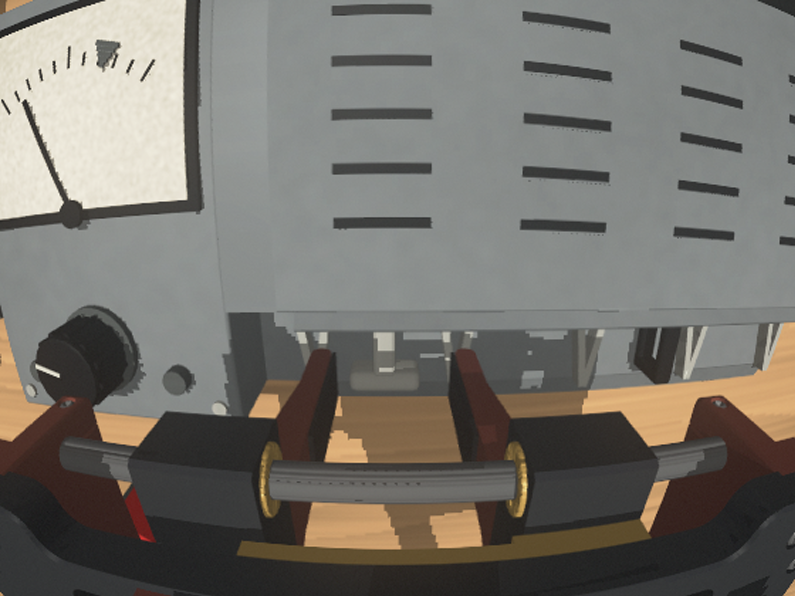

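Call:
{"method": "jog_arm", "body": {"steps": [[[0.001,-0.0015,0.02,0,0,0,0],[0,0,0.02,0,0,0,0],[0,0,0,0,0,0,0],[0,0,0,0,0,0,0]]]}}

```text
t: 5.53
ee_pos: [638.9, 104.4, 207.2]
orientation: [-3.14, 0.07, -0.005]
ft_force: [0.8, 0.2, 1.0]
width: 44.0
```

```bash
python3 - <<'E'
from h import *
st()
E
```

```text
t 5.53 tcp [638.9 104.4 207.2] grasp [639.4 104.5  44.2] x [ 0.999 -0.045  0.003] y [-0.045 -0.999 -0.001] w 44.0 f [0.8 0.2 1. ]
```

Call:
{"method": "jog_arm", "body": {"steps": [[[-0.001,0,0.004,0,0,0,0],[0,0,0,0,0,0,1],[0,0,0,0,0,0,1],[0,0,0,0,0,0,1],[0,0,0,0,0,0,1],[0,0,0,0,0,0,1]]]}}

```text
t: 6.03
ee_pos: [637.1, 104.4, 201.0]
orientation: [-3.141, 0.07, -0.001]
ft_force: [0.6, 0.8, 0.3]
width: 14.0
```

```bash
python3 - <<'E'
from h import *
st()
E
```

```text
t 6.03 tcp [637.1 104.4 201. ] grasp [637.2 104.5  38. ] x [ 0.999 -0.044  0.   ] y [-0.044 -0.999 -0.   ] w 14.0 f [0.6 0.8 0.3]
```

Call:
{"method": "jog_arm", "body": {"steps": [[[0,0,0,0,0,0,1],[0,0,0,0,0,0,1],[-0.01,0,0,0,0,0,1],[-0.02,0,0,0,0,0,1],[-0.02,0,0,0,0,0,1],[-0.02,0,0,0,0,0,1],[-0.02,0,0,0,0,0,1],[-0.01,0,0,0,0,0,1],[0,0,0,0,0,0,1]]]}}

```text
t: 6.78
ee_pos: [534.6, 108.9, 200.7]
orientation: [3.14, -0.069, -0.005]
ft_force: [-3.6, 1.0, 5.3]
width: 10.0
```

```bash
python3 - <<'E'
from h import *
st()
im=ctrl.get_image('wrist'); crop('wrist',(0,0,560,420),1.42,'e_w.png',im)
E
```

```text
t 6.78 tcp [534.6 108.9 200.7] grasp [534.1 108.9  37.7] x [ 0.999 -0.044 -0.003] y [-0.044 -0.999  0.001] w 10.0 f [-3.6  1.   5.3]
```

View pics/e_w.png

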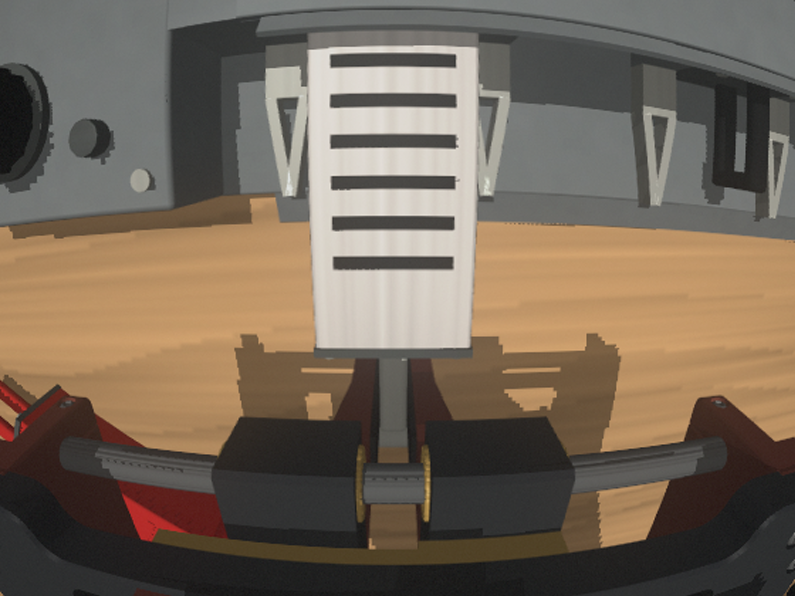

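Call:
{"method": "jog_arm", "body": {"steps": [[[-0.01,0,0,0,0,0,1],[-0.02,0,0,0,0,0,1],[-0.02,0,0,0,0,0,1],[-0.005,0,-0.005,0,0,0,1],[0,0,-0.01,0,0,0,1],[0,0,-0.01,0,0,0,1],[0,0,-0.01,0,0,0,1],[0,0,-0.005,0,0,0,1],[0,0,0,0,0,0,1]]]}}

```text
t: 7.58
ee_pos: [483.5, 111.4, 242.5]
orientation: [-3.14, 0.07, -0.006]
ft_force: [0.8, 0.3, -3.6]
width: 10.0
```

```bash
python3 - <<'E'
from h import *
st()
im=ctrl.get_image('wrist'); crop('wrist',(0,0,560,420),1.42,'f_w.png',im)
im=ctrl.get_image('side'); crop('side',(120,160,420,360),2.6,'f_s.png',im)
E
```

```text
t 7.58 tcp [483.5 111.4 242.5] grasp [484.1 111.6  79.5] x [ 0.999 -0.045  0.004] y [-0.045 -0.999 -0.001] w 10.0 f [ 0.8  0.3 -3.6]
```

View pics/f_w.png

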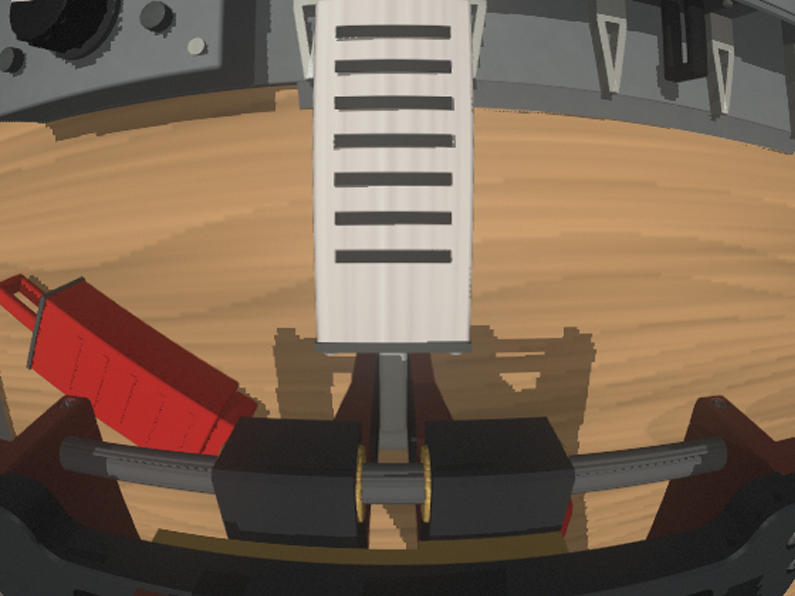

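View pics/f_s.png

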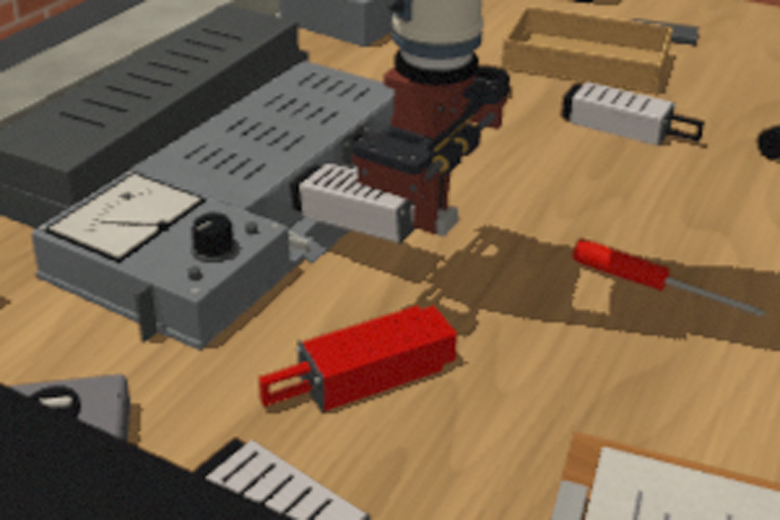

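Call:
{"method": "jog_arm", "body": {"steps": [[[0,0,-0.03,0,0,0,1],[0,0,-0.03,0,0,0,1],[-0.001,0.015,-0.02,0,0,0,1],[-0.002,0.025,0,0,0,0,1],[-0.002,0.035,0,0,0,0,1],[-0.002,0.035,0,0,0,0,1],[-0.002,0.035,0,0,0,0,1],[-0.002,0.035,0,0,0,0,1],[-0.002,0.035,0,0,0,0,1],[-0.002,0.035,0,0,0,0,1],[-0.002,0.035,0,0,0,0,1],[-0.002,0.035,0,0,0,0,1],[-0.002,0.035,0,0,0,0,1],[-0.002,0.035,0,0,0,0,1],[-0.002,0.035,0,0,0,0,1],[-0.002,0.035,0,0,0,0,1],[-0.002,0.035,0,0,0,0,1],[-0.002,0.035,0,0,0,0,1],[-0.002,0.025,0,0,0,0,1],[-0.002,0.014,0,0,0,0,1]]]}}

```text
t: 9.35
ee_pos: [421.2, -458.4, 320.0]
orientation: [3.14, -0.073, -0.0]
ft_force: [0.6, -0.1, -3.2]
width: 9.8
```

Call:
{"method": "jog_arm", "body": {"steps": [[[0,0,0,0,0,-4,1],[0,0,0,0,0,-4,1],[0,0,0,0,0,-3.5,1],[0,0,0,0,0,0,1],[0,0,0,0,0,0,1]]]}}

```text
t: 9.77
ee_pos: [421.8, -455.0, 320.1]
orientation: [-3.131, -0.243, 0.001]
ft_force: [0.8, 0.3, -2.8]
width: 10.1
```

```bash
python3 - <<'E'
from h import *
st()
im=ctrl.get_image('wrist'); crop('wrist',(0,0,560,420),1.42,'g_w.png',im)
im=ctrl.get_image('side'); crop('side',(250,90,500,260),3,'g_s.png',im)
im=ctrl.get_image('top'); crop('top',(0,0,560,420),1.42,'g_t.png',im)
E
```

```text
t 9.77 tcp [ 421.8 -455.   320.1] grasp [ 421.7 -454.8  157.1] x [ 0.988  0.154 -0.001] y [ 0.154 -0.988 -0.001] w 10.1 f [ 0.8  0.3 -2.8]
```

View pics/g_w.png

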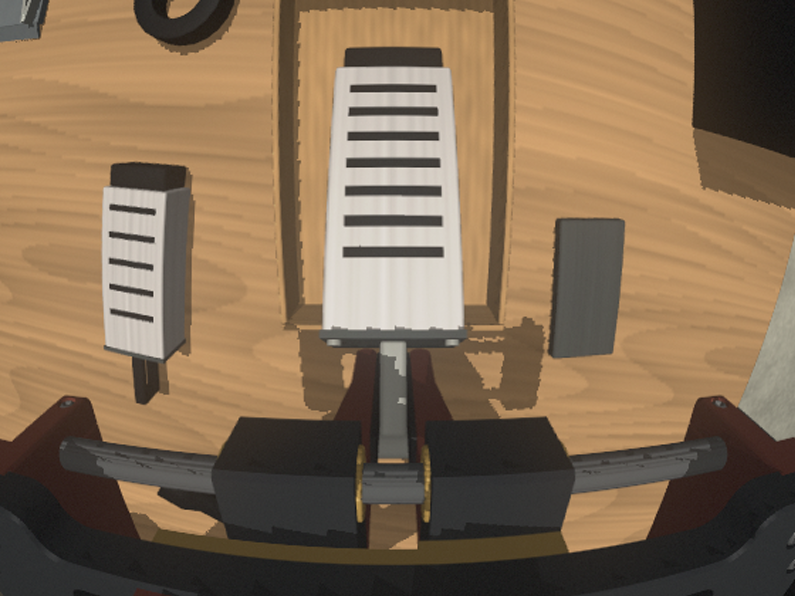

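View pics/g_s.png

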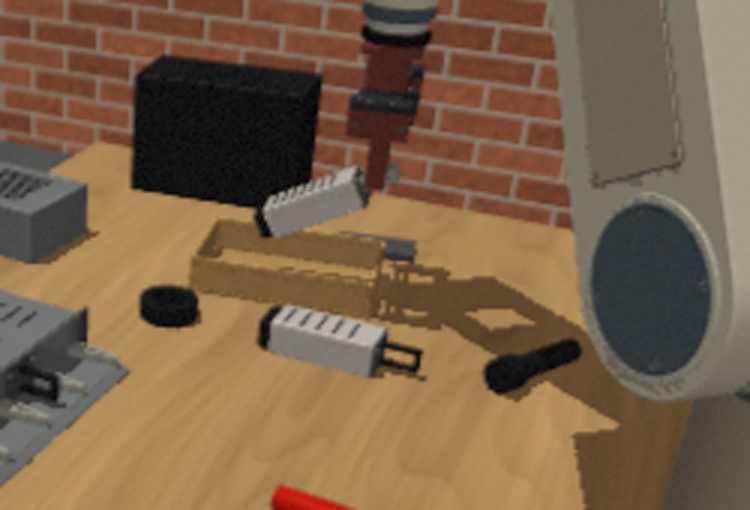

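View pics/g_t.png

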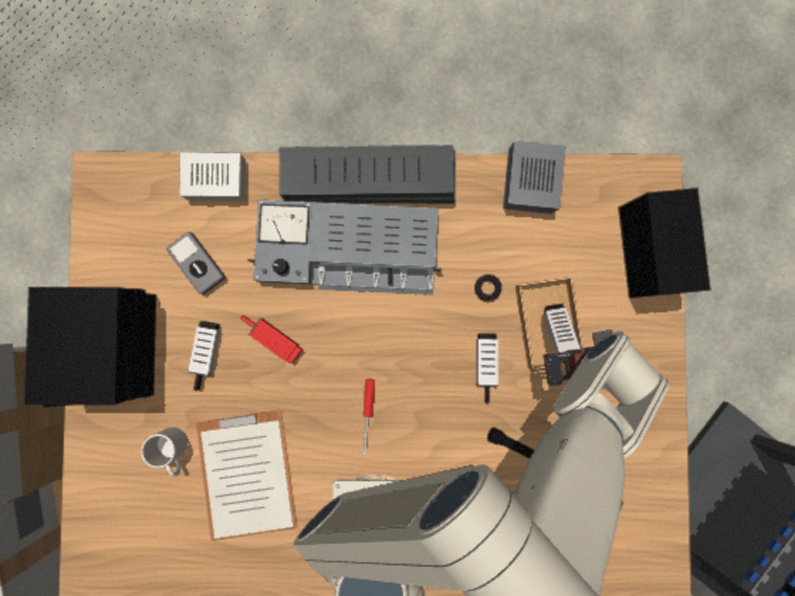

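```bash
python3 - <<'E'
from h import *
o,Rt,tip=st()
P=at_z('wrist',np.array([[283,325],[507,327],[275,100],[512,100]])/1.42,45); 
x=Rt[:,0];y=Rt[:,1]
print(P.round(0).tolist())
for q in P: print('rel grasp x %.0f y %.0f'%((q-tip)@x,(q-tip)@y))
# pitch of module from face plate top corners & nose
for r in [0,.2,.3,.4,.5,.6]:
    # pivot at grasp, module pts rel: grip at (-85, 0, 30)
    pts=np.array([[-65,25,38],[-65,-25,38],[50,25,38],[50,-25,38],[65,22,35],[65,-22,35]],float)-[-85,0,30]
    c,s=np.cos(r),np.sin(r)
    q=np.c_[pts[:,0]*c+pts[:,2]*s,pts[:,1],-pts[:,0]*s+pts[:,2]*c]
    W=tip+q[:,:1]*x-q[:,1:2]*y-q[:,2:]*Rt[:,2]
    print(r,(proj('wrist',W)*1.42).round(0).tolist())
E
```

```text
t 9.92 tcp [ 422.  -455.2  320.5] grasp [ 422.  -455.2  157.5] x [ 0.988  0.155 -0.   ] y [ 0.155 -0.988 -0.   ] w 10.4 f [ 0.1 -0.2 -3.2]
[[396.0, -392.0, 45.0], [416.0, -526.0, 45.0], [526.0, -373.0, 45.0], [547.0, -502.0, 45.0]]
rel grasp x -15 y -66
rel grasp x -17 y 69
rel grasp x 116 y -65
rel grasp x 116 y 65
0 [[317.0, 355.0], [472.0, 355.0], [309.0, -14.0], [480.0, -13.0], [322.0, -53.0], [467.0, -53.0]]
0.2 [[318.0, 347.0], [470.0, 347.0], [322.0, 15.0], [466.0, 15.0], [334.0, -15.0], [455.0, -15.0]]
0.3 [[319.0, 343.0], [469.0, 343.0], [327.0, 31.0], [461.0, 32.0], [338.0, 5.0], [450.0, 5.0]]
0.4 [[320.0, 341.0], [468.0, 341.0], [332.0, 48.0], [456.0, 49.0], [341.0, 25.0], [446.0, 25.0]]
0.5 [[321.0, 339.0], [467.0, 339.0], [335.0, 66.0], [452.0, 66.0], [345.0, 46.0], [443.0, 46.0]]
0.6 [[322.0, 337.0], [466.0, 337.0], [338.0, 85.0], [449.0, 85.0], [347.0, 66.0], [440.0, 67.0]]
```

Call:
{"method": "jog_arm", "body": {"steps": [[[0.014,0.001,0,0,0,0,1],[0.014,0,0.005,0,0,0,1],[0,0,0.02,0,0,0,1],[0,0,0.02,0,0,0,1],[0,0,0.01,0,0,0,1],[0,0,0.01,0,0,0,1],[0,0,0.01,0,0,0,1],[0,0,0,0,0,0,1]]]}}

```text
t: 10.58
ee_pos: [449.9, -452.0, 244.2]
orientation: [-3.131, -0.244, 0.0]
ft_force: [0.9, 0.3, -1.3]
width: 9.7
```

```bash
python3 - <<'E'
from h import *
st()
im=ctrl.get_image('wrist'); crop('wrist',(0,0,560,420),1.42,'h_w.png',im)
im=ctrl.get_image('side'); crop('side',(250,90,500,260),3,'h_s.png',im)
E
```

```text
t 10.58 tcp [ 449.9 -452.   244.2] grasp [ 449.9 -451.8   81.2] x [ 0.988  0.155 -0.   ] y [ 0.155 -0.988 -0.001] w 9.7 f [ 0.9  0.3 -1.3]
```

View pics/h_w.png

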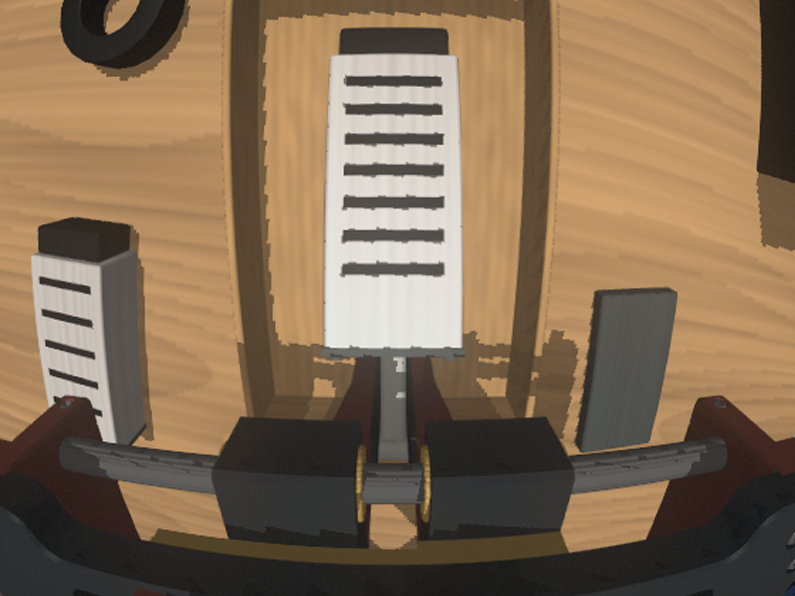

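View pics/h_s.png

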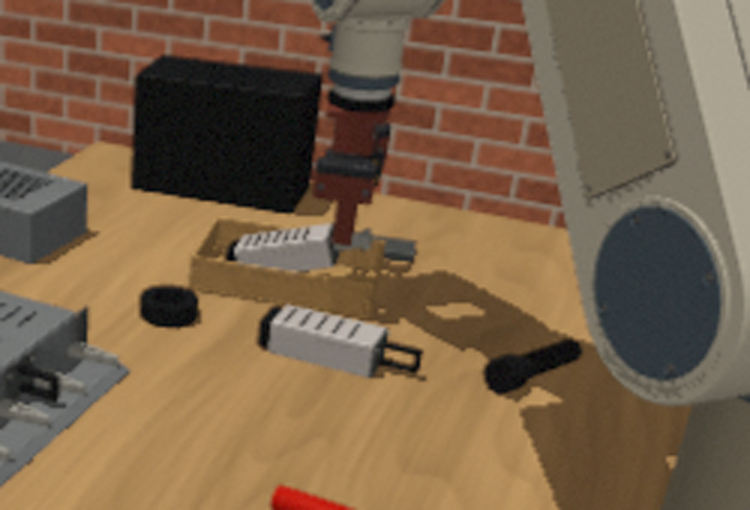

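Call:
{"method": "jog_arm", "body": {"steps": [[[0,0,0.01,0,0,0,1],[0,0,0.01,0,0,0,1],[0,0,0.01,0,0,0,1],[0,0,0.008,0,0,0,1],[0,0,0.006,0,0,0,1],[0,0,0,0,0,0,1],[0,0,0,0,0,0,0],[0,0,0,0,0,0,0],[0,0,0,0,0,0,0],[0,0,0,0,0,0,0]]]}}

```text
t: 11.52
ee_pos: [449.7, -452.1, 201.1]
orientation: [-3.132, -0.245, 0.0]
ft_force: [0.2, 0.0, -0.5]
width: 32.8
```

```bash
python3 - <<'E'
from h import *
st()
im=ctrl.get_image('wrist'); crop('wrist',(0,0,560,420),1.42,'i_w.png',im)
im=ctrl.get_image('side'); crop('side',(250,90,500,260),3,'i_s.png',im)
E
```

```text
t 11.52 tcp [ 449.7 -452.1  201.1] grasp [ 449.7 -452.    38.1] x [ 0.988  0.156 -0.   ] y [ 0.156 -0.988 -0.   ] w 32.8 f [ 0.2  0.  -0.5]
```

View pics/i_w.png

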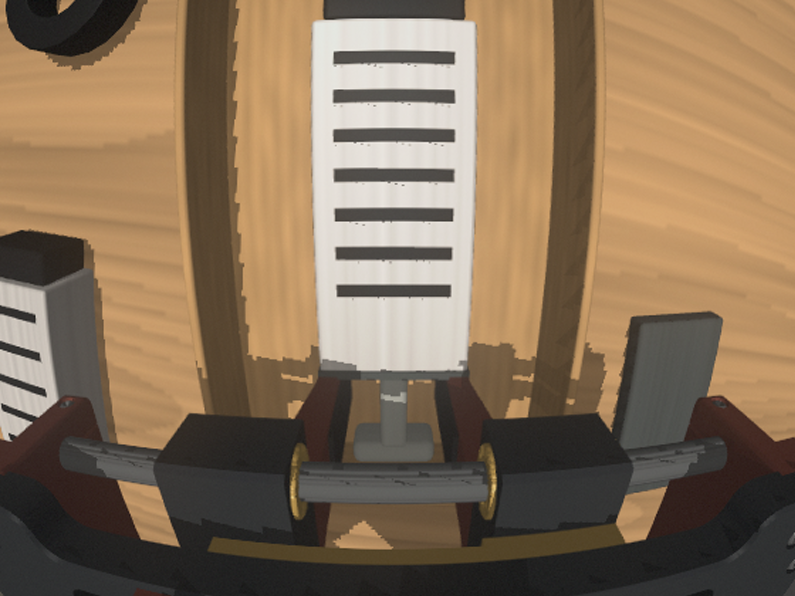

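View pics/i_s.png

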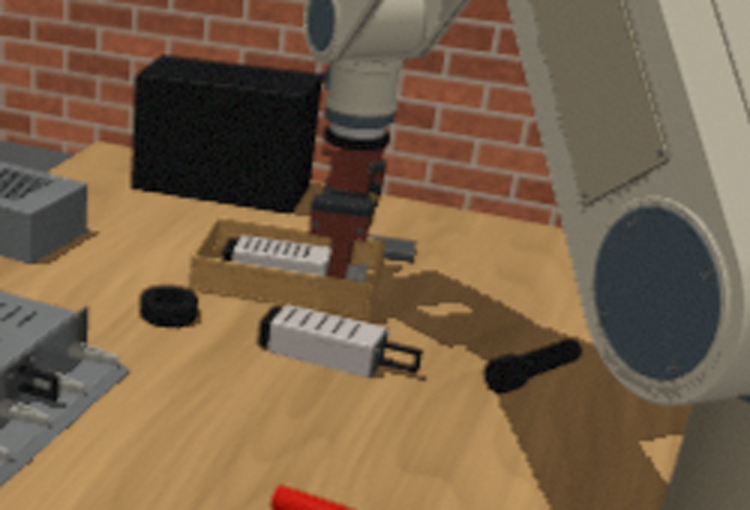

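Call:
{"method": "jog_arm", "body": {"steps": [[[0,0,0,0,0,0,0.1],[0,0,-0.02,0,0,0,0.1],[0,0,-0.04,0,0,0,0],[0,0,-0.04,0,0,0,0],[0,0,-0.04,0,0,0,0],[-0.0184,-0.0346,0,0,0,0,0],[-0.0184,-0.0346,0,0,0,0,0],[-0.0184,-0.0346,0,0,0,0,0],[-0.0184,-0.0346,0,0,0,0,0],[-0.0184,-0.0346,0,0,0,0,0],[0,-0.015,0,0,0,5.3,0],[0,0,0,0,0,5.3,0],[0,0,0,0,0,0,0],[0,0,0,0,0,0,0]]]}}

```text
t: 12.78
ee_pos: [329.8, -280.9, 342.0]
orientation: [3.141, -0.04, 0.001]
ft_force: [0.3, -0.0, 0.1]
width: 43.9
```

```bash
python3 - <<'E'
from h import *
st()
im=ctrl.get_image('wrist'); crop('wrist',(0,0,560,420),1.42,'j_w.png',im)
im=ctrl.get_image('side'); crop('side',(250,90,500,260),3,'j_s.png',im)
for r in ctrl.landmark_of('module1','wrist')[:4]: print(round(r['p'],2),np.round(r['uv'],1))
E
```

```text
t 12.78 tcp [ 329.8 -280.9  342. ] grasp [ 329.9 -281.1  179. ] x [ 1.    -0.026  0.001] y [-0.026 -1.     0.001] w 43.9 f [ 0.3 -0.   0.1]
0.56 [275.9 105.5]
```

View pics/j_w.png

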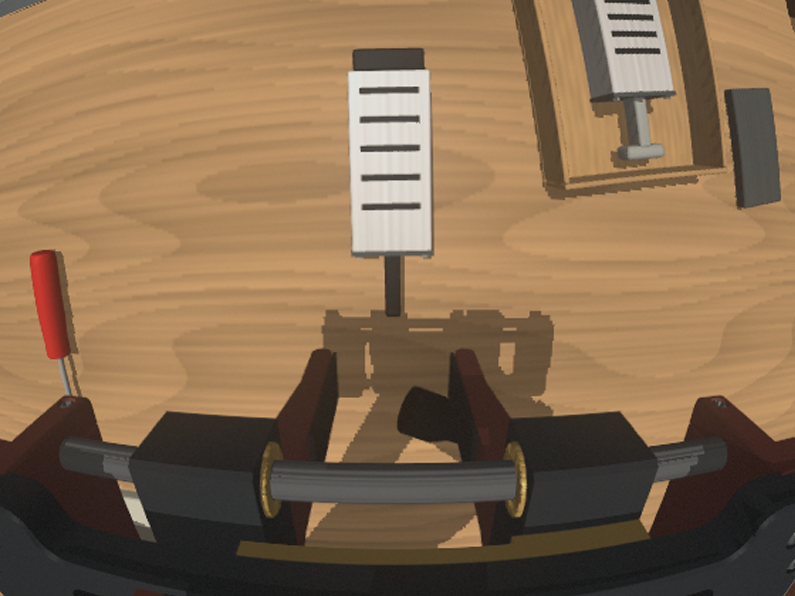

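View pics/j_s.png

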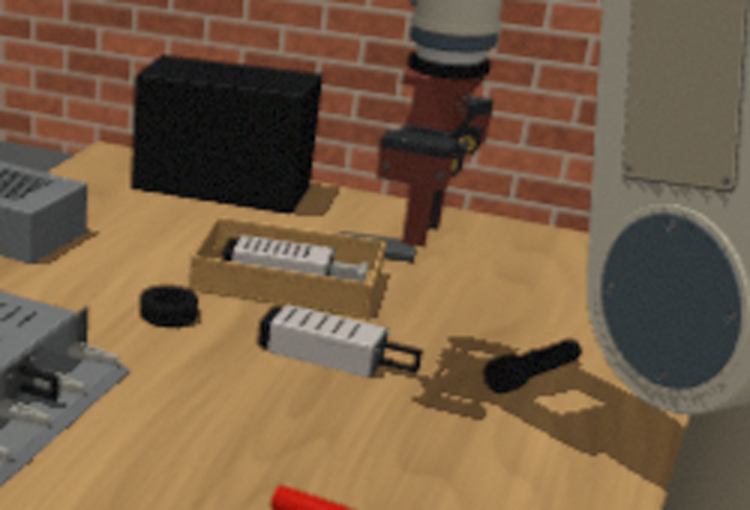

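```bash
cat >> h.py <<'E'
MOD={'fl':[-65,25,38],'fr':[-65,-25,38],'nl':[50,25,38],'nr':[50,-25,38],'hel':[-109,5,34],'her':[-109,-5,34],'tl':[65,22,35],'tr':[65,-22,35]}
E
python3 - <<'E'
from h import *
k={'fl':(350,252),'fr':(433,250),'nl':(348,71),'nr':(429,70),'hel':(385,316),'her':(402,316),'tl':(353,50),'tr':(424,50)}
uv=np.array([k[a] for a in k])/1.42
p,r=fitpose('wrist',uv,[MOD[a] for a in k],[412,-282,-.03]); print(p,(r*1.42).round(1).tolist())
c,s=np.cos(p[2]),np.sin(p[2]); print('grip', p[0]-90*c,p[1]-90*s)
print('flash',at_z('wrist',np.array([[400,420],[425,390],[455,440]])/1.42,15).round(0).tolist())
# flashlight from top
print(at_z('top',np.array([[488,432],[498,444],[535,458]])/1.42,15).round(0).tolist())
E
```

```text
[ 4.17000676e+02 -2.82052994e+02 -8.73510436e-03] [[2.3, 2.2], [-1.1, 2.8], [-0.8, -1.0], [1.2, -1.6], [0.7, 1.6], [-1.2, 1.4], [-0.8, -2.4], [0.4, -3.8]]
grip 327.0041096780796 -281.26684484296936
flash [[216.0, -284.0, 15.0], [242.0, -303.0, 15.0], [195.0, -328.0, 15.0]]
[[234.0, -285.0, 15.0], [204.0, -310.0, 15.0], [169.0, -404.0, 15.0]]
```

Call:
{"method": "jog_arm", "body": {"steps": [[[0.001,0,0.03,0,0,-0.9,0],[0,0,0.04,0,0,0,0],[0,0,0.04,0,0,0,0],[0,0,0.03,0,0,0,0],[0,0,0.014,0,0,0,0],[0,0,0,0,0,0,0],[0,0,0,0,0,0,1],[0,0,0,0,0,0,1],[0,0,0,0,0,0,1],[0,0,0,0,0,0,1],[0,0,0,0,0,0,1],[0,0,0,0,0,0,1],[0,0,0,0,0,0,1],[0,0,0,0,0,0,1]]]}}

```text
t: 14.1
ee_pos: [330.8, -281.0, 188.5]
orientation: [3.141, -0.02, 0.002]
ft_force: [-1.1, 1.2, 7.2]
width: 9.5
```

```bash
python3 - <<'E'
from h import *
st()
im=ctrl.get_image('wrist'); crop('wrist',(0,0,560,420),1.42,'k_w.png',im)
E
```

```text
t 14.10 tcp [ 330.8 -281.   188.5] grasp [ 331.  -281.2   25.5] x [ 1.    -0.013  0.001] y [-0.013 -1.     0.001] w 9.5 f [-1.1  1.2  7.2]
```

View pics/k_w.png

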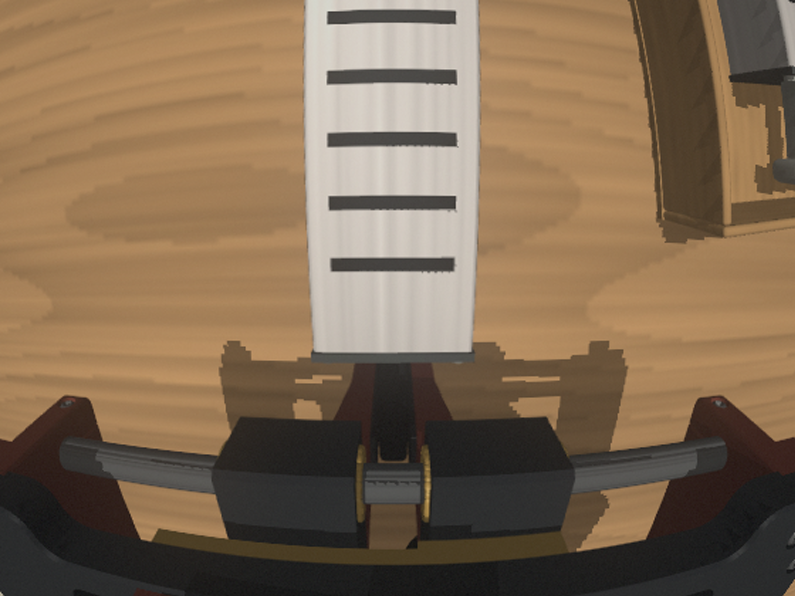

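Call:
{"method": "jog_arm", "body": {"steps": [[[0,0,-0.01,0,0,0,1],[0,0,-0.02,0,0,0,1],[0,0,-0.03,0,0,0,1],[0.0087,-0.016,0,0,0,0,1],[0.0158,-0.031,0,0,0,0,1],[0.0158,-0.031,0,0,0,0,1],[0.0158,-0.031,0,0,0,0,1],[0.0158,-0.031,0,0,0,0,1],[0.0158,-0.031,0,0,0,0,1],[0.007,-0.015,0,0,0,1.7,1],[0,0,0,0,0,0,1],[0,0,0,0,0,0,1]]]}}

```text
t: 15.15
ee_pos: [427.6, -95.3, 248.0]
orientation: [-3.141, 0.062, 0.001]
ft_force: [-0.6, -0.7, -2.9]
width: 9.9
```

```bash
python3 - <<'E'
from h import *
st()
im=ctrl.get_image('wrist'); crop('wrist',(0,0,560,420),1.42,'l_w.png',im)
im=ctrl.get_image('side'); crop('side',(200,120,450,290),3,'l_s.png',im)
E
```

```text
t 15.15 tcp [427.6 -95.3 248. ] grasp [427.5 -95.3  85. ] x [ 0.999 -0.04  -0.   ] y [-0.04  -0.999  0.   ] w 9.9 f [-0.6 -0.7 -2.9]
```

View pics/l_w.png

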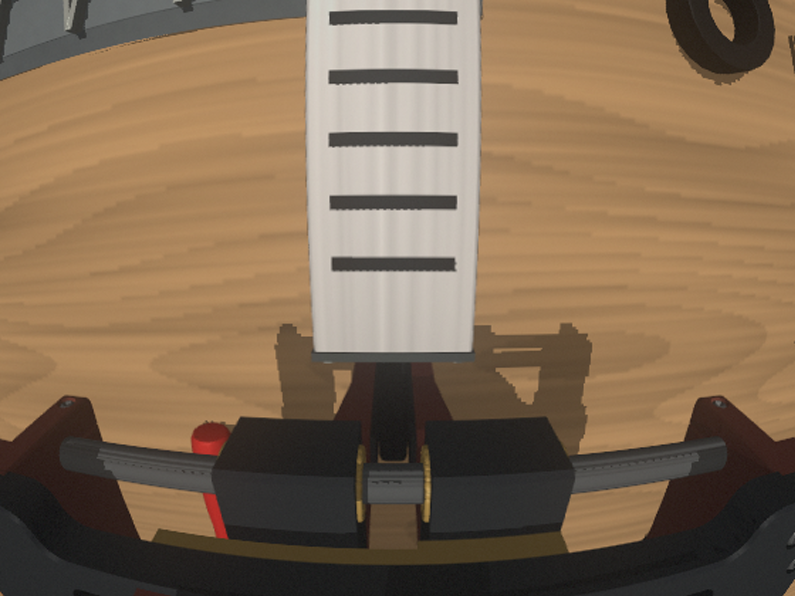

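View pics/l_s.png

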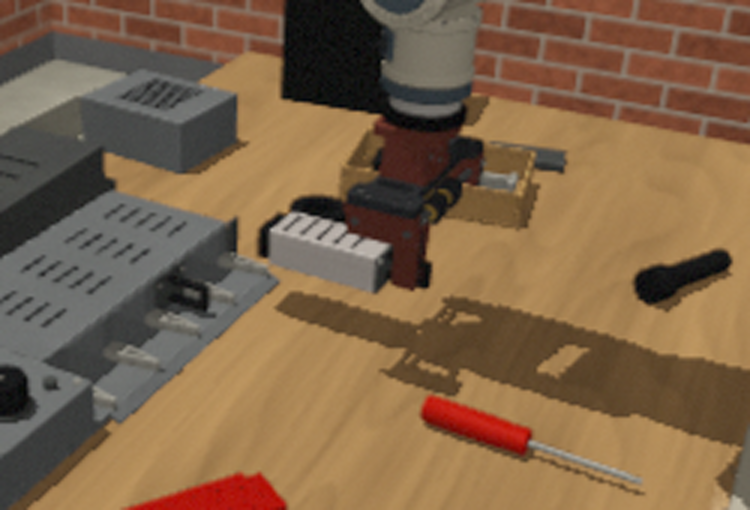

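Call:
{"method": "jog_arm", "body": {"steps": [[[0,0.001,0.02,0,0,0,1],[0,0,0.02,0,0,0,1],[0,0,0.009,0,0,0,1],[0.01,0,0,0,0,0,1],[0.02,0,0,0,0,0,1],[0.02,0,0,0,0,0,1],[0.01,0,0,0,0,0,1],[0,0,0,0,0,0,1]]]}}

```text
t: 15.92
ee_pos: [490.2, -100.3, 199.6]
orientation: [3.14, -0.067, 0.006]
ft_force: [0.8, 0.6, -3.0]
width: 9.7
```

```bash
python3 - <<'E'
from h import *
st()
im=ctrl.get_image('wrist'); crop('wrist',(0,0,560,420),1.42,'m_w.png',im)
im=ctrl.get_image('side'); crop('side',(200,150,400,290),3.5,'m_s.png',im)
E
```

```text
t 15.92 tcp [ 490.2 -100.3  199.6] grasp [ 490.8 -100.4   36.6] x [ 0.999 -0.043  0.004] y [-0.043 -0.999  0.001] w 9.7 f [ 0.8  0.6 -3. ]
```

View pics/m_w.png

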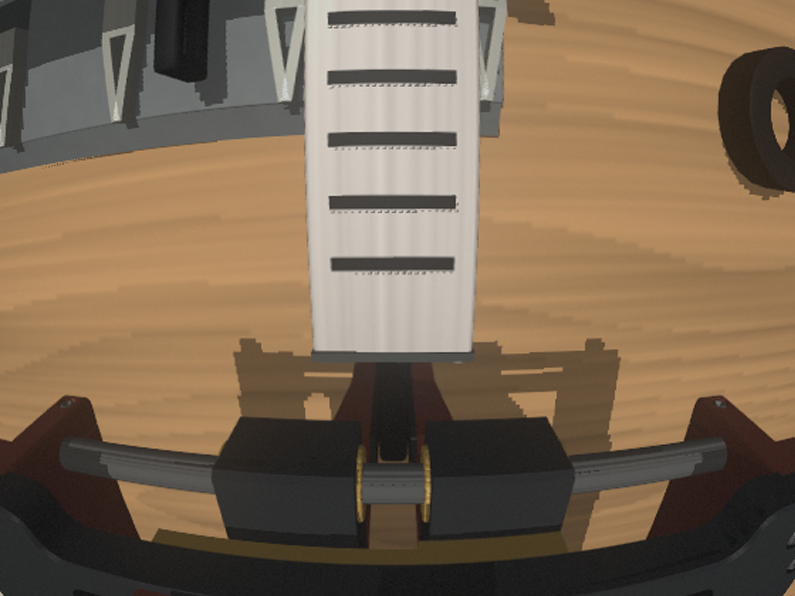

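View pics/m_s.png

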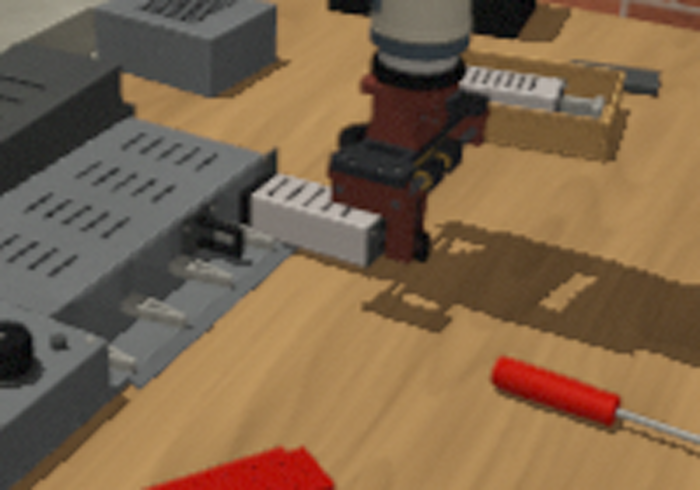

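```bash
python3 - <<'E'
from h import *
im=ctrl.get_image('wrist'); crop('wrist',(170,0,370,120),4,'m2.png',im)
E
```

```text
(no output)
```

View pics/m2.png

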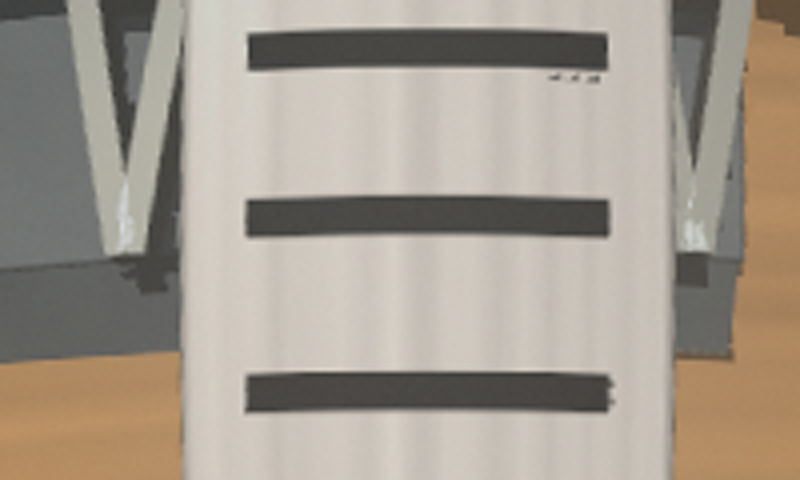

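```bash
python3 - <<'E'
from h import *
o,Rt,tip=st()
for u,v,z in [(126,250,18),(693,250,18),(183,250,48.5),(675,250,48.5),(183,450,48.5),(675,450,48.5),(183,50,48.5),(672,50,48.5)]:
    q=at_z('wrist',[170+u/4,v/4],z)[0]; print((u,v),'x %.1f y %.1f'%((q-tip)@Rt[:,0],(q-tip)@Rt[:,1]))
E
```

```text
t 16.07 tcp [486.6 -99.6 198.8] grasp [486.4 -99.6  35.8] x [ 0.999 -0.043 -0.001] y [-0.043 -0.999 -0.   ] w 9.7 f [ 0.5 -0.4 -2.9]
(126, 250) x 106.8 y -37.1
(693, 250) x 106.6 y 32.3
(183, 250) x 101.6 y -24.3
(675, 250) x 101.7 y 24.2
(183, 450) x 81.2 y -24.5
(675, 450) x 81.3 y 24.4
(183, 50) x 122.9 y -24.6
(672, 50) x 123.0 y 24.1
```

Call:
{"method": "jog_arm", "body": {"steps": [[[0,-0.0024,0,0,0,0,1],[0.01,0,0,0,0,0,1],[0.015,0,0,0,0,0,1],[0.015,0,0,0,0,0,1],[0.015,0,0,0,0,0,1],[0.005,0,0,0,0,0,1],[0,0,0,0,0,0,1]]]}}

```text
t: 16.65
ee_pos: [548.8, -99.8, 198.8]
orientation: [3.141, -0.067, 0.002]
ft_force: [-0.8, 0.5, -2.6]
width: 9.8
```

```bash
python3 - <<'E'
from h import *
st()
im=ctrl.get_image('wrist'); crop('wrist',(0,0,560,420),1.42,'n_w.png',im)
E
```

```text
t 16.65 tcp [548.8 -99.8 198.8] grasp [549.  -99.9  35.8] x [ 0.999 -0.042  0.001] y [-0.042 -0.999  0.   ] w 9.8 f [-0.8  0.5 -2.6]
```

View pics/n_w.png

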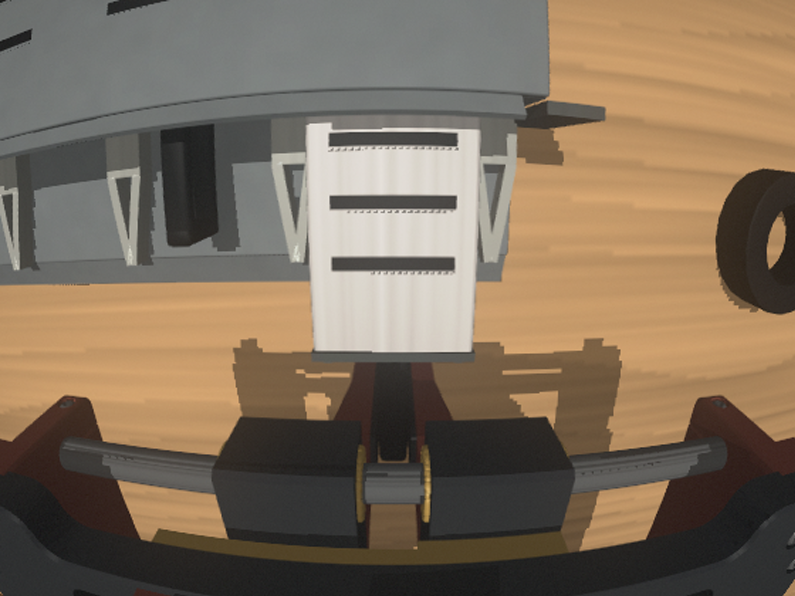

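Call:
{"method": "jog_arm", "body": {"steps": [[[0.01,0,0.0005,0,0,0,1],[0.015,0,0.0005,0,0,0,1],[0.015,0,0.0005,0,0,0,1],[0.015,0,0,0,0,0,1],[0.01,0,0,0,0,0,1],[0.005,0,0,0,0,0,1],[0,0,0,0,0,0,1]]]}}

```text
t: 17.28
ee_pos: [618.2, -102.8, 197.2]
orientation: [3.141, -0.067, 0.001]
ft_force: [-0.1, -0.2, -0.8]
width: 10.0
```

Call:
{"method": "jog_arm", "body": {"steps": [[[0.004,0,0,0,0,0,1],[0.003,0,0,0,0,0,1],[0.002,0,0,0,0,0,1],[0,0,0,0,0,0,1]]]}}

```text
t: 17.62
ee_pos: [626.7, -103.2, 197.2]
orientation: [3.141, -0.067, 0.0]
ft_force: [0.1, -0.2, -2.5]
width: 9.8
```

```bash
python3 - <<'E'
from h import *
st()
im=ctrl.get_image('wrist'); crop('wrist',(0,0,560,420),1.42,'o_w.png',im)
E
```

```text
t 17.62 tcp [ 626.7 -103.2  197.2] grasp [ 626.7 -103.2   34.2] x [ 0.999 -0.043  0.   ] y [-0.043 -0.999  0.   ] w 9.8 f [ 0.1 -0.2 -2.5]
```

View pics/o_w.png

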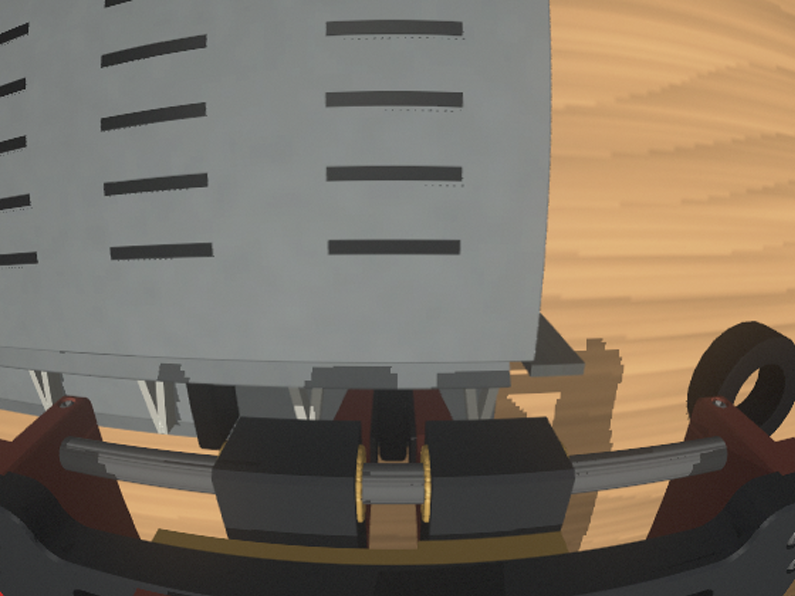

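Call:
{"method": "jog_arm", "body": {"steps": [[[0.002,0,0,0,0,0,1],[0.002,0,0,0,0,0,1],[0,0,0,0,0,0,1]]]}}

```text
t: 17.92
ee_pos: [629.2, -103.2, 196.7]
orientation: [-3.14, 0.067, 0.007]
ft_force: [-6.5, -0.5, 2.6]
width: 9.8
```

Call:
{"method": "jog_arm", "body": {"steps": [[[0.002,0,0,0,0,0,1],[0,0,0,0,0,0,1]]]}}

```text
t: 18.08
ee_pos: [630.1, -103.3, 196.5]
orientation: [-3.14, 0.067, 0.013]
ft_force: [-11.5, -0.5, 6.4]
width: 9.5
```

Call:
{"method": "jog_arm", "body": {"steps": [[[-0.001,0,0,0,0,0,1],[0,0,0,0,0,0,0.5],[0,0,0,0,0,0,0.5],[0,0,0,0,0,0,0.5],[0,0,-0.02,0,0,0,0.5],[0,0,-0.04,0,0,0,0.5],[-0.02,0,-0.035,0,0,0,0],[-0.03,0,-0.02,0,0,0,0],[0,0,0,0,0,0,0]]]}}

```text
t: 18.83
ee_pos: [579.6, -101.2, 316.4]
orientation: [3.14, -0.067, 0.006]
ft_force: [-0.2, 0.3, -0.2]
width: 38.4
```

```bash
python3 - <<'E'
from h import *
st()
im=ctrl.get_image('wrist'); crop('wrist',(0,0,560,420),1.42,'p_w.png',im)
im=ctrl.get_image('top'); crop('top',(0,0,560,420),1.42,'p_t.png',im)
E
```

```text
t 18.83 tcp [ 579.6 -101.2  316.4] grasp [ 580.2 -101.3  153.4] x [ 0.999 -0.043  0.004] y [-0.043 -0.999  0.001] w 38.4 f [-0.2  0.3 -0.2]
```

View pics/p_w.png

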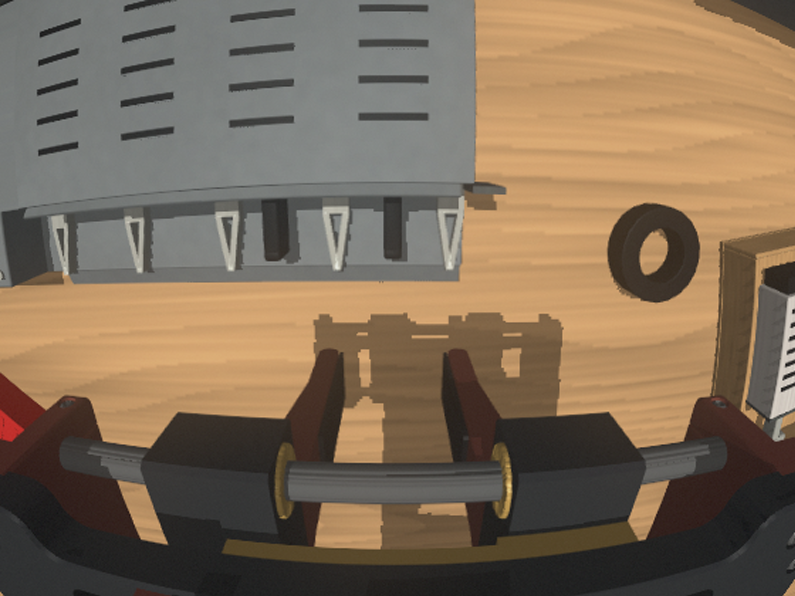

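View pics/p_t.png

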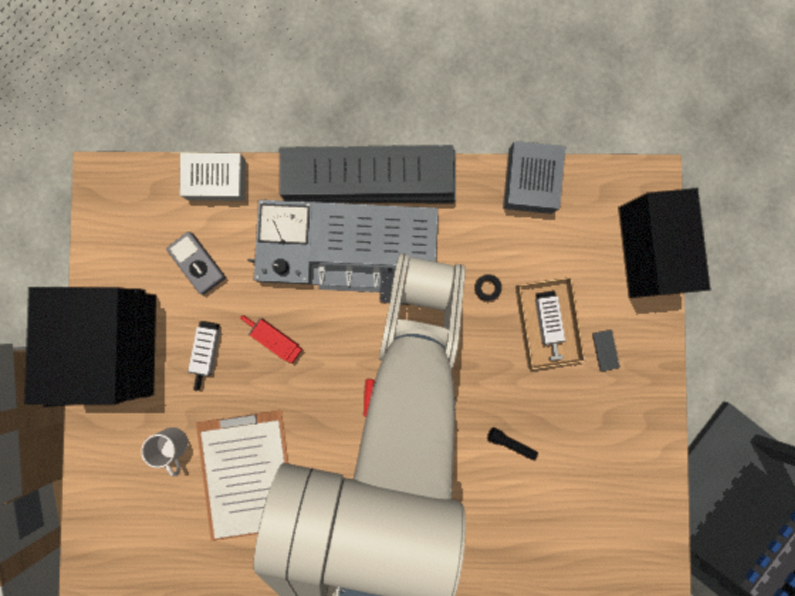

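Call:
{"method": "jog_arm", "body": {"steps": [[[-0.0165,-0.0356,-0.01,0,0,0,0],[-0.0165,-0.0356,-0.01,0,0,0,0],[-0.0165,-0.0356,-0.006,0,0,0,0],[-0.0165,-0.0356,0,0,0,0,0],[-0.0165,-0.0356,0,0,0,0,0],[-0.0165,-0.0356,0,0,0,0,0],[-0.0165,-0.0356,0,0,0,0,0],[-0.0165,-0.0356,0,0,0,0,0],[-0.0165,-0.0356,0,0,0,0,0],[-0.0165,-0.0356,0,0,0,0,0],[-0.0165,-0.0356,0,0,0,0,0],[-0.0165,-0.0356,0,0,0,0,0],[-0.0165,-0.0356,0,0,0,0,0],[-0.0165,-0.0356,0,0,0,0,0],[-0.0165,-0.0356,0,0,0,0,0],[0,0,0,0,0,5.6,0],[0,0,0,0,0,0,0],[0,0,0,0,0,0,0]]]}}

```text
t: 20.43
ee_pos: [364.2, 437.0, 336.6]
orientation: [-3.128, 0.202, 0.019]
ft_force: [1.4, -0.5, -0.1]
width: 43.7
```

```bash
python3 - <<'E'
from h import *
st()
im=ctrl.get_image('wrist'); crop('wrist',(0,0,560,420),1.42,'q_w.png',im)
E
```

```text
t 20.43 tcp [364.2 437.  336.6] grasp [362.4 438.3 173.7] x [ 0.992 -0.129 -0.012] y [-0.129 -0.992 -0.007] w 43.7 f [ 1.4 -0.5 -0.1]
```

View pics/q_w.png

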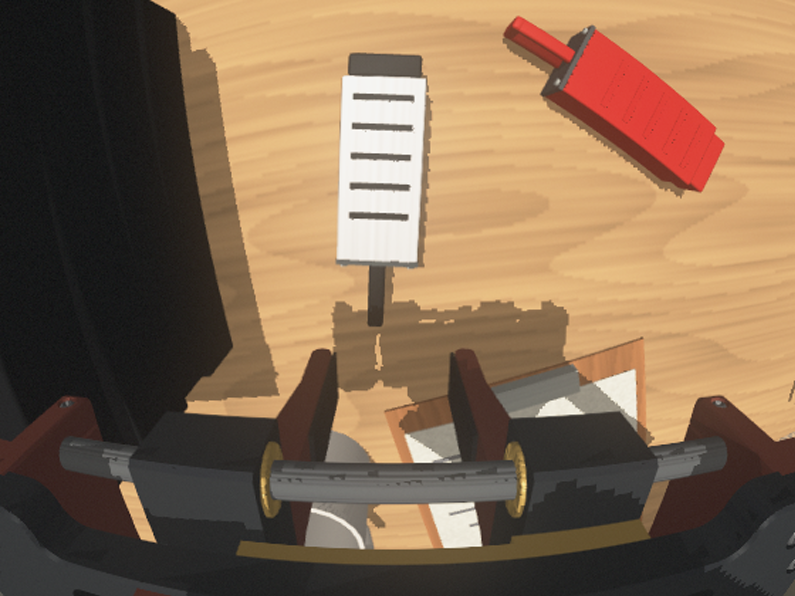

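```bash
python3 - <<'E'
from h import *
k={'fl':(337,262),'fr':(422,264),'nl':(342,76),'nr':(426,78),'hel':(368,325),'her':(384,326),'tl':(349,55),'tr':(421,57)}
uv=np.array([k[a] for a in k])/1.42
st()
p,r=fitpose('wrist',uv,[MOD[a] for a in k],[448,439,-.14]); print(p,(r*1.42).round(1).tolist())
c,s=np.cos(p[2]),np.sin(p[2]); print('grip', p[0]-86*c,p[1]-86*s)
print('box corner z0',at_z('top',np.array([[157,400],[157,292]])/1.42,0).round(0).tolist())
for z in [100,200,300]:print('box top',z,at_z('top',np.array([[128,402],[122,290]])/1.42,z).round(0).tolist())
print('box wrist',at_z('wrist',np.array([[232,345],[275,395]])/1.42,[0]).round(0).tolist())
print('mug',[at_z('top',np.array([[187,455],[142,440]])/1.42,z).round(0).tolist() for z in (0,90)])
E
```

```text
t 20.48 tcp [364.4 436.4 336.9] grasp [362.6 437.7 173.9] x [ 0.991 -0.13  -0.012] y [-0.13  -0.992 -0.007] w 44.3 f [ 0.5 -0.4  0.5]
[ 4.42559422e+02  4.35133326e+02 -1.65135809e-01] [[0.7, 0.6], [-3.8, 1.4], [-0.4, -0.8], [0.5, -0.5], [0.7, 2.4], [-0.1, 2.0], [-0.9, -2.7], [1.0, -2.8]]
grip 357.7293623176805 449.2705473652624
box corner z0 [[309.0, 561.0, 0.0], [586.0, 568.0, 0.0]]
box top 100 [[317.0, 590.0, 100.0], [585.0, 612.0, 100.0]]
box top 200 [[331.0, 545.0, 200.0], [580.0, 565.0, 200.0]]
box top 300 [[346.0, 500.0, 300.0], [575.0, 518.0, 300.0]]
box wrist [[321.0, 571.0, 0.0], [274.0, 546.0, 0.0]]
mug [[[170.0, 481.0, 0.0], [207.0, 597.0, 0.0]], [[190.0, 450.0, 90.0], [226.0, 559.0, 90.0]]]
```

Call:
{"method": "jog_arm", "body": {"steps": [[[-0.0083,-0.0119,0,0,0,2,0],[0,0,0.03,0,0,0,0],[0,0,0.04,0,0,0,0],[0,0,0.02,0,0,0,0],[0,0,0,0,0,0,0],[0,0,0,0,0,0,0]]]}}

```text
t: 20.98
ee_pos: [365.1, 441.6, 246.7]
orientation: [-3.113, 0.235, 0.044]
ft_force: [-0.2, 0.7, -0.0]
width: 44.0
```

```bash
python3 - <<'E'
from h import *
st()
im=ctrl.get_image('wrist'); crop('wrist',(0,0,560,420),1.42,'r_w.png',im)
E
```

```text
t 20.98 tcp [365.1 441.6 246.7] grasp [360.7 445.1  83.8] x [ 0.988 -0.15  -0.03 ] y [-0.15  -0.989 -0.017] w 44.0 f [-0.2  0.7 -0. ]
```

View pics/r_w.png

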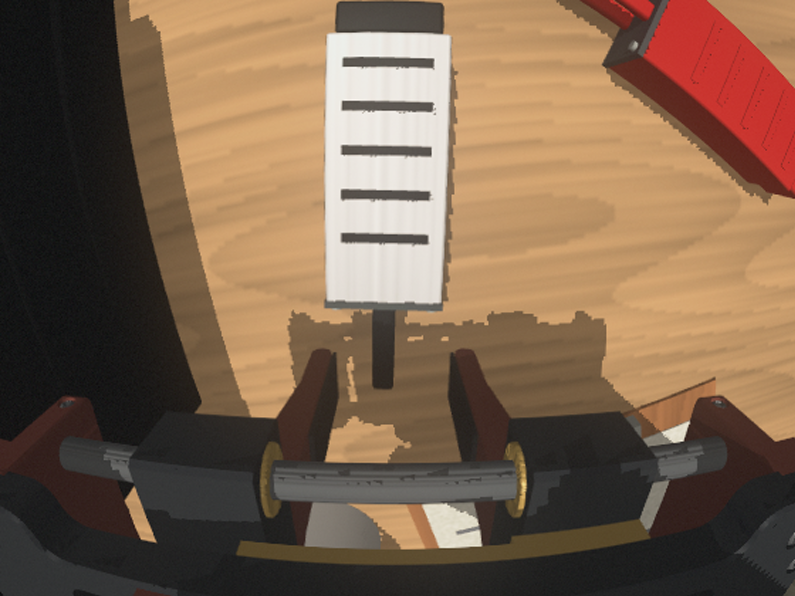

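```bash
python3 - <<'E'
from h import *
o,_,_=st(); print(o['qpos'].round(3),o['qvel'].round(3),o['joint_torque'].round(1),o['moment'])
E
```

```text
t 21.03 tcp [365.5 442.2 248. ] grasp [361.4 446.1  85.1] x [ 0.988 -0.149 -0.028] y [-0.15  -0.989 -0.019] w 44.2 f [-0.4 -0.7  0.1]
[0.852 0.571 1.832 0.051 0.738 2.535] [ 0.004 -0.029 -0.016  0.001 -0.003 -0.002] [ -0.  -52.4 -17.7   0.1  -0.    0. ] [ 0.08795506 -0.00876864 -0.0205699 ]
```

Call:
{"method": "jog_arm", "body": {"steps": [[[0,0,0,0,0,-5,0],[0,0,0,0,0,0,0],[0,0,0,0,0,0,0]]]}}

```text
t: 21.28
ee_pos: [365.4, 442.9, 249.3]
orientation: [-3.115, 0.1, 0.037]
ft_force: [0.1, 0.5, 0.0]
width: 44.3
```

```bash
python3 - <<'E'
from h import *
o,_,_=st(); print(o['qpos'].round(3))
im=ctrl.get_image('wrist'); crop('wrist',(0,0,560,420),1.42,'s_w.png',im)
E
```

```text
t 21.28 tcp [365.4 442.9 249.3] grasp [361.6 447.1  86.4] x [ 0.998 -0.064 -0.025] y [-0.064 -0.998 -0.024] w 44.3 f [0.1 0.5 0. ]
[0.853 0.569 1.832 0.051 0.738 2.45 ]
```

View pics/s_w.png

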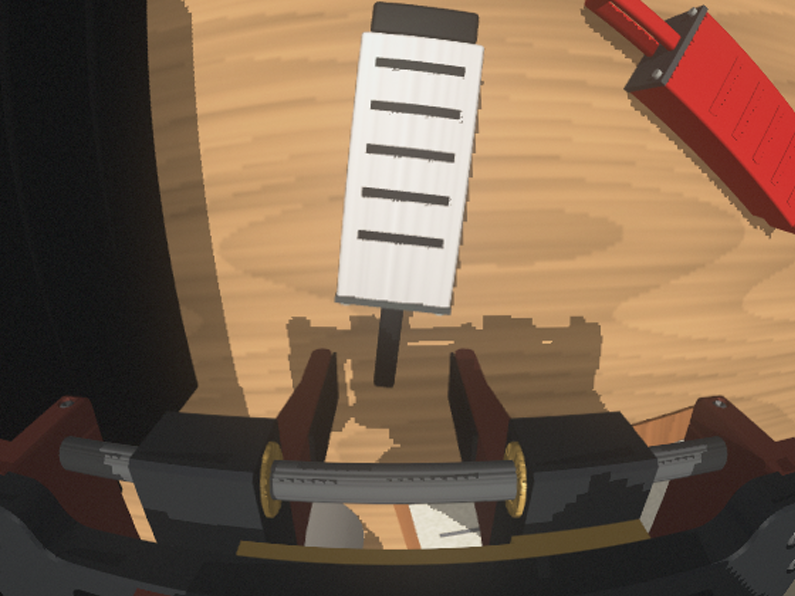

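Call:
{"method": "jog_arm", "body": {"steps": [[[-0.0081,-0.0059,0,-1.38,1.43,0,0],[0,0,0,0,0,0,0],[0,0,0.02,0,0,0,0],[0,0,0,0,0,0,0],[0,0,0,0,0,0,0]]]}}

```text
t: 21.75
ee_pos: [356.8, 448.6, 227.6]
orientation: [3.137, -0.097, -0.005]
ft_force: [0.0, -0.2, -0.6]
width: 43.6
```

```bash
python3 - <<'E'
from h import *
o,_,_=st(); print(o['qpos'].round(3))
im=ctrl.get_image('wrist'); crop('wrist',(0,0,560,420),1.42,'t_w.png',im)
E
```

```text
t 21.75 tcp [356.8 448.6 227.6] grasp [356.3 448.1  64.6] x [ 0.998 -0.062 -0.003] y [-0.062 -0.998  0.003] w 43.6 f [ 0.  -0.2 -0.6]
[8.780e-01 6.040e-01 1.836e+00 1.000e-03 7.060e-01 2.510e+00]
```

View pics/t_w.png

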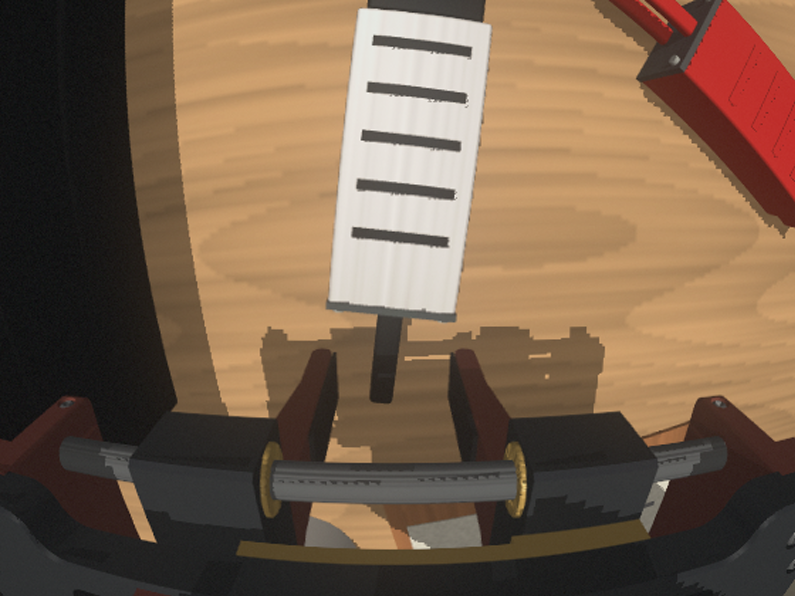

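Call:
{"method": "jog_arm", "body": {"steps": [[[0,-0.001,0.018,0,0,-1.5,0],[0,0,0.02,0,0,0,0],[0,0,0,0,0,0,0],[0,0,0,0,0,0,1],[0,0,0,0,0,0,1],[0,0,0,0,0,0,1],[0,0,0,0,0,0,1],[0,0,0,0,0,0,1],[0,0,0,0,0,0,1],[0,0,0,0,0,0,1],[0,0,0,0,0,0,1]]]}}

```text
t: 22.72
ee_pos: [357.2, 450.2, 190.7]
orientation: [3.14, -0.055, -0.001]
ft_force: [-0.3, -0.4, 6.5]
width: 9.7
```

```bash
python3 - <<'E'
from h import *
o,_,_=st(); print(o['qpos'].round(3))
im=ctrl.get_image('wrist'); crop('wrist',(0,0,560,420),1.42,'u_w.png',im)
E
```

```text
t 22.72 tcp [357.2 450.2 190.7] grasp [357.1 450.1  27.7] x [ 0.999 -0.035 -0.001] y [-0.035 -0.999  0.001] w 9.7 f [-0.3 -0.4  6.5]
[ 0.879  0.668  1.837 -0.     0.637  2.485]
```

View pics/u_w.png

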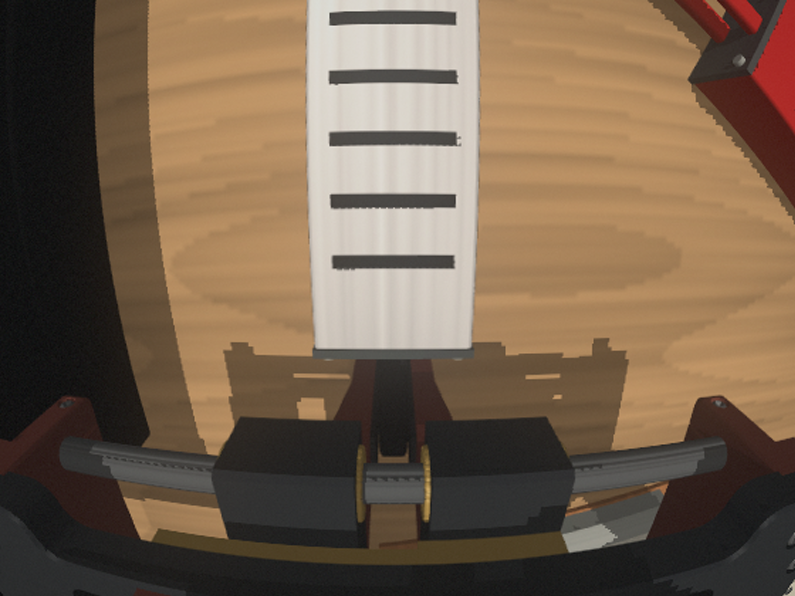

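Call:
{"method": "jog_arm", "body": {"steps": [[[0,0,-0.01,0,0,0,1],[0,0,-0.03,0,0,0,1],[0,0,-0.03,0,0,0,1],[0.0046,0.0167,0,0,0,0.35,1],[0.0091,0.0334,0,0,0,0,1],[0.0091,0.0334,0,0,0,0,1],[0.0091,0.0334,0,0,0,0,1],[0.0091,0.0334,0,0,0,0,1],[0.0091,0.0334,0,0,0,0,1],[0.0091,0.0334,0,0,0,0,1],[0.0091,0.0334,0,0,0,0,1],[0.0091,0.0334,0,0,0,0,1],[0.0091,0.0334,0,0,0,0,1],[0.0046,0.0167,0,0,0,0,1],[0,0,0,0,0,0,1],[0,0,0,0,0,0,1]]]}}

```text
t: 24.1
ee_pos: [433.8, 111.2, 260.1]
orientation: [3.138, -0.069, -0.005]
ft_force: [1.1, 0.3, -2.0]
width: 9.6
```

```bash
python3 - <<'E'
from h import *
o,_,_=st(); print(o['qpos'].round(3))
im=ctrl.get_image('wrist'); crop('wrist',(0,0,560,420),1.42,'v_w.png',im)
im=ctrl.get_image('side'); crop('side',(120,160,420,360),2.6,'v_s.png',im)
E
```

```text
t 24.10 tcp [433.8 111.2 260.1] grasp [433.3 110.9  97.1] x [ 0.999 -0.044 -0.003] y [-0.044 -0.999  0.003] w 9.6 f [ 1.1  0.3 -2. ]
[ 0.225  0.418  2.101 -0.003  0.626  1.842]
```

View pics/v_w.png

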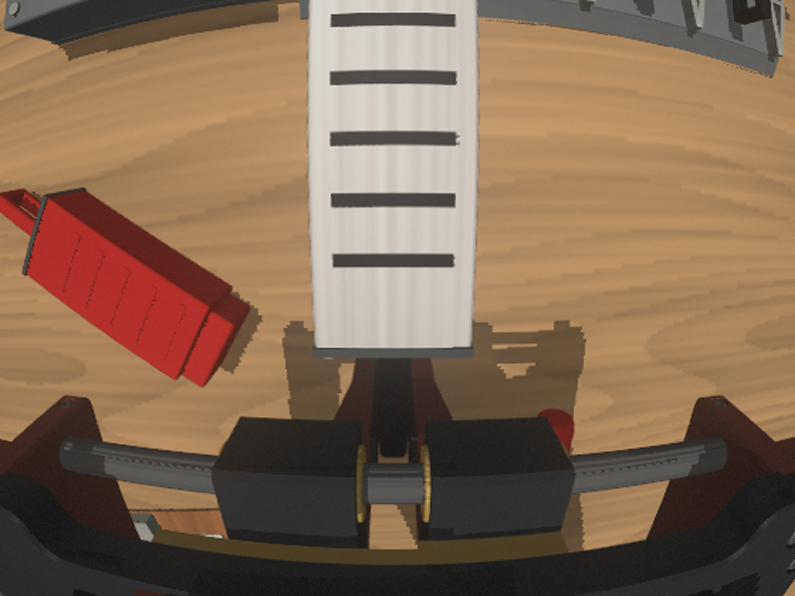

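View pics/v_s.png

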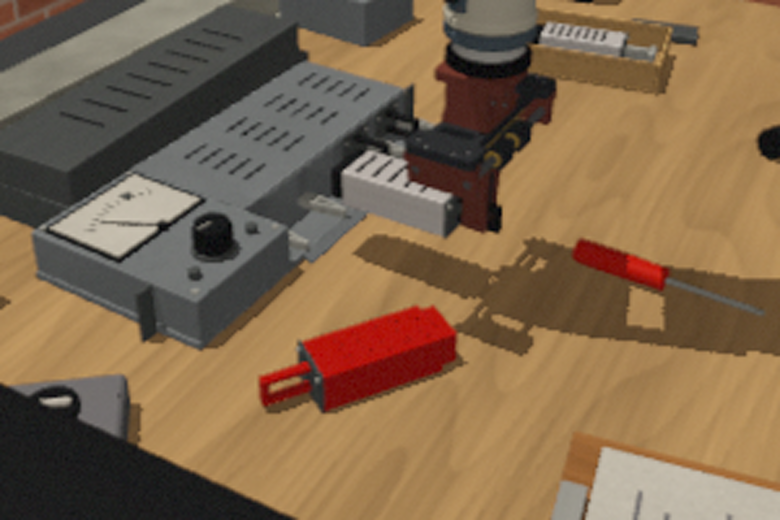

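Call:
{"method": "jog_arm", "body": {"steps": [[[0,-0.004,0.02,0,0,0,1],[0,0,0.02,0,0,0,1],[0,0,0.019,0,0,0,1],[0.01,0,0,0,0,0,1],[0.02,0,0,0,0,0,1],[0.015,0,0,0,0,0,1],[0.01,0,0,0,0,0,1],[0,0,0,0,0,0,1],[0,0,0,0,0,0,1]]]}}

```text
t: 24.95
ee_pos: [489.9, 114.5, 201.8]
orientation: [3.139, -0.064, -0.001]
ft_force: [0.2, -0.3, -3.3]
width: 9.6
```

```bash
python3 - <<'E'
from h import *
st()
im=ctrl.get_image('wrist'); crop('wrist',(170,0,370,120),4,'w2.png',im)
E
```

```text
t 24.95 tcp [489.9 114.5 201.8] grasp [489.7 114.2  38.8] x [ 0.999 -0.041 -0.001] y [-0.041 -0.999  0.002] w 9.6 f [ 0.2 -0.3 -3.3]
```

View pics/w2.png

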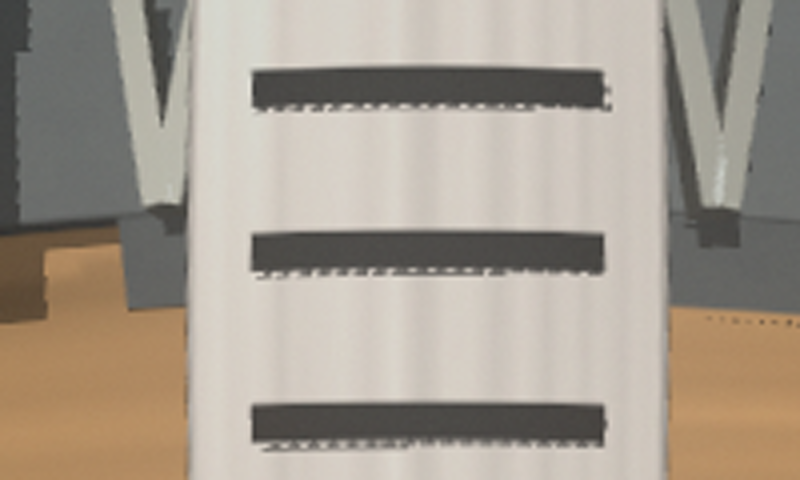

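```bash
python3 - <<'E'
from h import *
o,Rt,tip=st()
for u,v,z in [(162,207,18),(720,210,18),(189,250,48.5),(667,250,48.5),(189,450,48.5),(667,450,48.5),(189,20,48.5),(664,20,48.5)]:
    q=at_z('wrist',[170+u/4,v/4],z)[0]; print((u,v),'x %.1f y %.1f'%((q-tip)@Rt[:,0],(q-tip)@Rt[:,1]))
im=ctrl.get_image('side'); crop('side',(170,170,350,290),4,'w_s.png',im)
E
```

```text
t 25.00 tcp [489.1 114.4 201.6] grasp [488.7 114.   38.6] x [ 0.999 -0.041 -0.002] y [-0.041 -0.999  0.002] w 9.6 f [-0.9 -0.3 -3. ]
(162, 207) x 112.6 y -33.1
(720, 210) x 112.5 y 36.3
(189, 250) x 102.0 y -24.2
(667, 250) x 102.1 y 23.9
(189, 450) x 81.2 y -24.4
(667, 450) x 81.3 y 24.1
(189, 20) x 127.2 y -24.5
(664, 20) x 127.3 y 23.9
```

View pics/w_s.png

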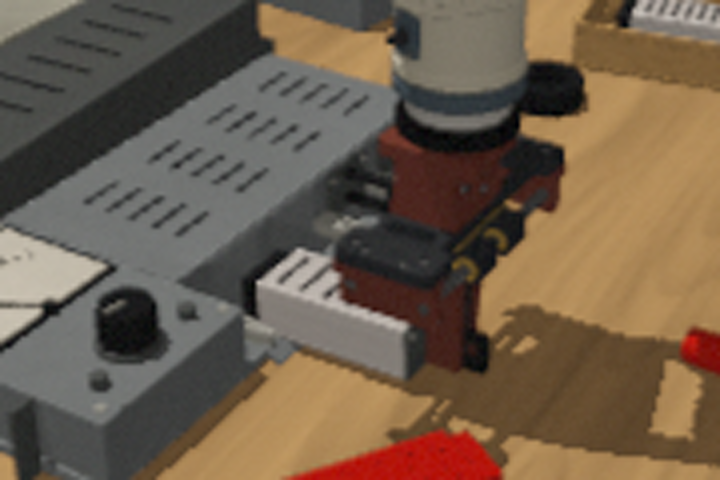

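Call:
{"method": "jog_arm", "body": {"steps": [[[0,0.0017,0,0,0,0,1],[0,0,0.0005,0,0,0,1],[0.01,0,0,0,0,0,1],[0.015,0,0,0,0,0,1],[0.015,0,0,0,0,0,1],[0.015,0,0,0,0,0,1],[0.005,0,0,0,0,0,1],[0,0,0,0,0,0,1]]]}}

```text
t: 25.72
ee_pos: [550.7, 109.9, 200.8]
orientation: [3.139, -0.066, 0.0]
ft_force: [1.6, 0.1, -1.9]
width: 9.6
```

```bash
python3 - <<'E'
from h import *
st()
im=ctrl.get_image('wrist'); crop('wrist',(0,0,560,420),1.42,'x_w.png',im)
E
```

```text
t 25.72 tcp [550.7 109.9 200.8] grasp [550.7 109.6  37.8] x [ 0.999 -0.042  0.   ] y [-0.042 -0.999  0.002] w 9.6 f [ 1.6  0.1 -1.9]
```

View pics/x_w.png

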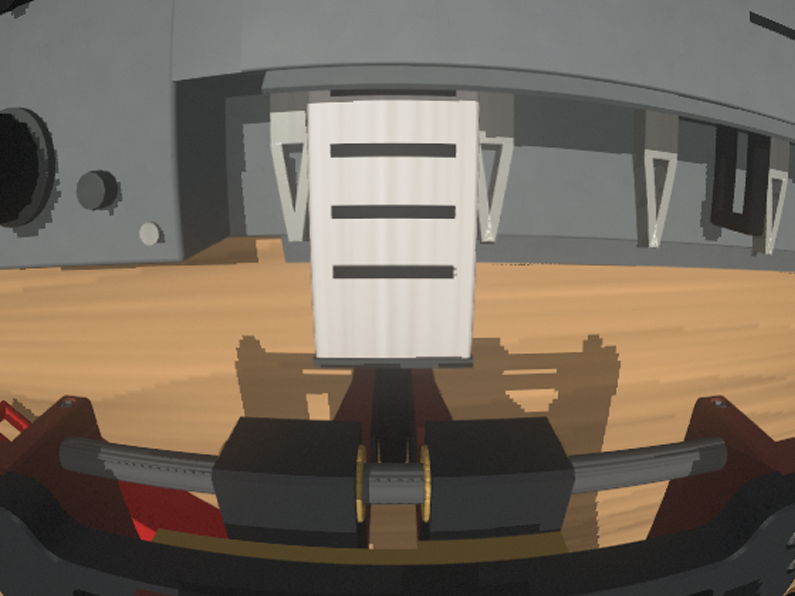

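Call:
{"method": "jog_arm", "body": {"steps": [[[0.01,0,0,0,0,0,1],[0.015,0,0,0,0,0,1],[0.015,0,0,0,0,0,1],[0.015,0,0,0,0,0,1],[0.01,0,0,0,0,0,1],[0,0,0,0,0,0,1]]]}}

```text
t: 26.27
ee_pos: [615.8, 107.2, 200.8]
orientation: [3.139, -0.065, 0.0]
ft_force: [0.9, -0.2, -1.8]
width: 9.9
```

```bash
python3 - <<'E'
from h import *
st()
im=ctrl.get_image('wrist'); crop('wrist',(0,0,560,420),1.42,'y_w.png',im)
im=ctrl.get_image('side'); crop('side',(170,170,350,290),4,'y_s.png',im)
E
```

```text
t 26.27 tcp [615.8 107.2 200.8] grasp [615.8 106.9  37.8] x [ 0.999 -0.042  0.   ] y [-0.042 -0.999  0.002] w 9.9 f [ 0.9 -0.2 -1.8]
```

View pics/y_w.png

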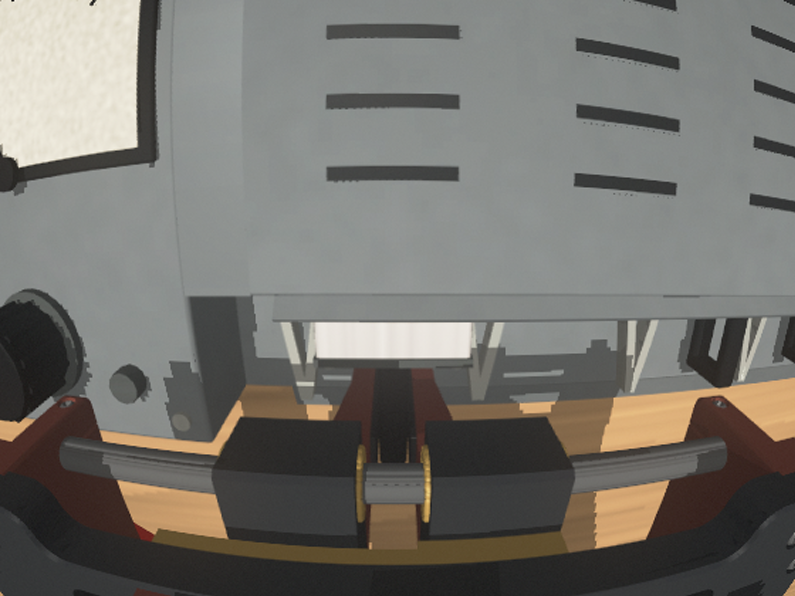

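View pics/y_s.png

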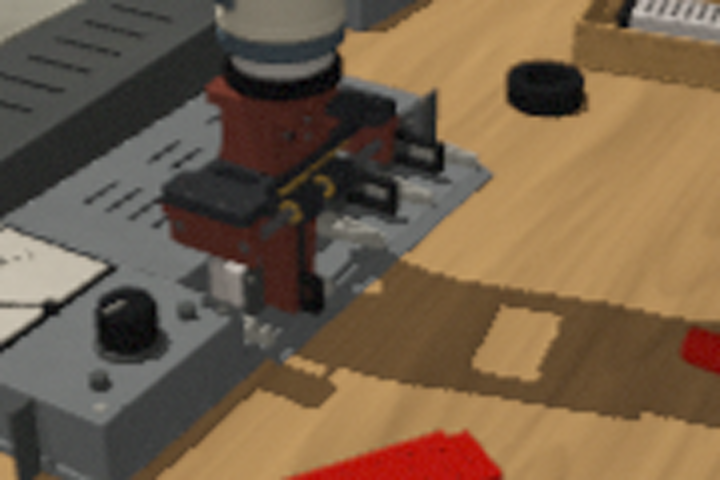

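Call:
{"method": "jog_arm", "body": {"steps": [[[0.006,0,0.0005,0,0,0,1],[0.006,0,0.0005,0,0,0,1],[0.004,0,0,0,0,0,1],[0.002,0,0,0,0,0,1],[0.002,0,0,0,0,0,1],[0,0,0,0,0,0,1]]]}}

```text
t: 26.87
ee_pos: [634.6, 106.5, 199.7]
orientation: [3.139, -0.065, -0.002]
ft_force: [0.9, 0.4, 1.3]
width: 9.5
```

Call:
{"method": "jog_arm", "body": {"steps": [[[0.002,0,0,0,0,0,1],[0.002,0,0,0,0,0,1],[0,0,0,0,0,0,1]]]}}

```text
t: 27.12
ee_pos: [638.5, 106.3, 199.7]
orientation: [3.139, -0.065, -0.002]
ft_force: [-1.3, 0.3, 2.0]
width: 10.1
```

Call:
{"method": "jog_arm", "body": {"steps": [[[0.002,0,0,0,0,0,1],[0.002,0,0,0,0,0,1],[0,0,0,0,0,0,1]]]}}

```text
t: 27.37
ee_pos: [641.4, 106.2, 199.1]
orientation: [3.138, -0.065, -0.008]
ft_force: [-5.1, 0.9, 2.9]
width: 10.0
```

```bash
python3 - <<'E'
from h import *
st()
im=ctrl.get_image('wrist'); crop('wrist',(0,0,560,420),1.42,'z_w.png',im)
E
```

```text
t 27.37 tcp [641.4 106.2 199.1] grasp [640.6 105.8  36.1] x [ 0.999 -0.041 -0.005] y [-0.041 -0.999  0.003] w 10.0 f [-5.1  0.9  2.9]
```

View pics/z_w.png

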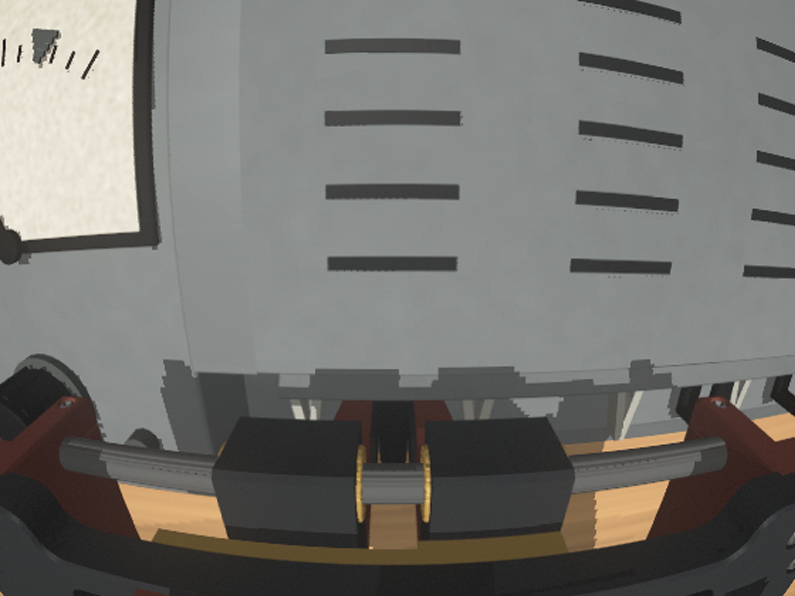

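Call:
{"method": "jog_arm", "body": {"steps": [[[0,0,0,0,0,0,1],[-0.002,0,0,0,0,0,1],[0,0,0,0,0,0,0.5],[0,0,0,0,0,0,0.5],[0,0,0,0,0,0,0.5],[0,0,-0.02,0,0,0,0.5],[0,0,-0.04,0,0,0,0.5],[-0.02,0.02,-0.035,0,0,0,0.5],[-0.03,0.03,-0.02,0,0,0,0.5],[0,0.03,0,0,0,0,0.5],[0,0,0,0,0,0,0.5]]]}}

```text
t: 28.33
ee_pos: [591.4, 29.9, 311.8]
orientation: [3.138, -0.068, 0.001]
ft_force: [-0.1, -0.8, 1.0]
width: 22.0
```

```bash
python3 - <<'E'
from h import *
st()
im=ctrl.get_image('wrist'); crop('wrist',(0,100,400,250),2,'aa_w.png',im)
E
```

```text
t 28.33 tcp [591.4  29.9 311.8] grasp [591.5  29.4 148.8] x [ 0.999 -0.043  0.001] y [-0.043 -0.999  0.003] w 22.0 f [-0.1 -0.8  1. ]
```

View pics/aa_w.png

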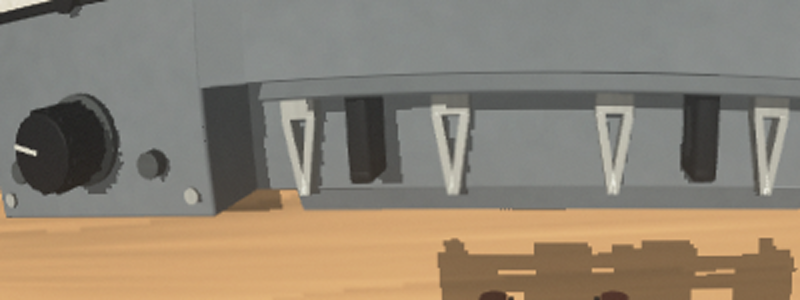

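```bash
python3 - <<'E'
from h import *
o,Rt,tip=st()
im=ctrl.get_image('wrist'); crop('wrist',(160,140,360,200),4,'ab1.png',im);crop('wrist',(330,140,530,200),4,'ab2.png',im)
E
```

```text
t 28.38 tcp [592.   31.3 311.1] grasp [592.   31.  148.1] x [ 0.999 -0.044 -0.   ] y [-0.044 -0.999  0.002] w 22.1 f [ 0.7 -0.   0.3]
```

View pics/ab1.png

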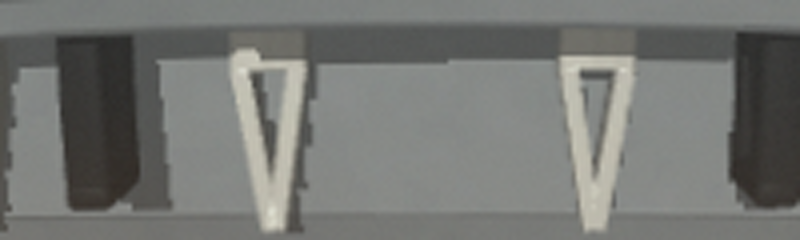

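View pics/ab2.png

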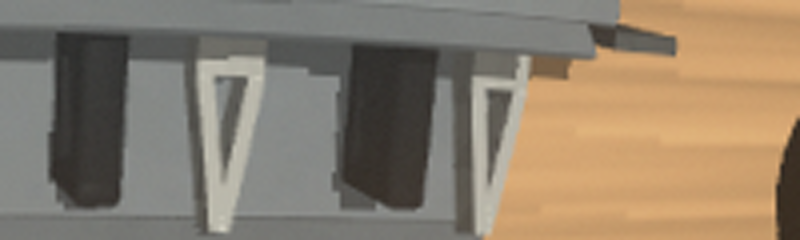

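```bash
python3 - <<'E'
from h import *
c,s=np.cos(-.041),np.sin(-.041)
P=at_z('wrist',[[182,192],[352.3,191.8],[431,192.5],[160+595/4,140+230/4],[330+218/4,140+232/4],[330+483/4,140+234/4]],[15,15,15,18,18,18])
for q in P:
    d=q[:2]-[653,1]; print((d@[c,s]).round(1),(d@[-s,c]).round(1))
E
```

```text
-49.7 113.2
-50.1 -39.0
-50.0 -117.7
-54.6 0.4
-54.9 -68.9
-54.8 -139.3
```

```bash
python3 - <<'E'
from h import *
ob=dict(ee_pos=np.array([601.7,53.,404.3]),orientation=np.array([3.141,-.055,0.]))
b=lambda u,v:[40+u/3,v/3]
P=at_z('wrist',[b(190,307),b(131,178),b(240,142)],[57,57,55],ob)
K=at_z('wrist',[99.6,159.2],75,ob)[0]; print('knob',K)
K2=at_z('wrist',[b(180,483)],85,ob)[0]; print('knob top',K2)
print(P.round(1)); 
for q in P[1:]:
    d=q-P[0]; print(np.hypot(*d[:2]), 'cw from shelf x', -np.arctan2(d[1],d[0])-.041)
im=ctrl.get_image('wrist')
st()
for r in ctrl.landmark_of('knob_grip','wrist')[:3]: print(r['p'],r['uv'],at_z('wrist',r['uv'],75))
E
```

```text
knob [649.13293507 238.84245604  75.        ]
knob top [648.32233259 232.53816844  85.        ]
[[709.7 237.6  57. ]
 [763.2 261.7  57. ]
 [768.1 214.8  55. ]]
58.63114049208544 cw from shelf x -0.4632409679419444
62.6412645488105 cw from shelf x 0.3313216565353929
t 28.48 tcp [592.5  33.1 310.1] grasp [592.3  32.8 147.1] x [ 0.999 -0.042 -0.001] y [-0.042 -0.999  0.002] w 22.1 f [ 1.1  0.5 -0.3]
0.66 [30.5, 172.5] [[647.21826782 234.71902203  75.        ]]
0.66 [421.7, 135.6] [[656.65507553 -71.15314544  75.        ]]
```

Call:
{"method": "jog_arm", "body": {"steps": [[[-0.002,-0.0338,-0.01,0,0,0,0],[-0.002,-0.0338,-0.01,0,0,0,0],[-0.002,-0.0338,-0.01,0,0,0,0],[-0.002,-0.0338,0,0,0,0,0],[-0.002,-0.0338,0,0,0,0,0],[-0.001,-0.0338,0,0,0,0,0],[0,0,0,0,0,0,0],[0,0,0,0,0,0,0],[0,0,0,0,0,0,0]]]}}

```text
t: 29.28
ee_pos: [589.3, 236.9, 338.7]
orientation: [3.138, -0.062, -0.005]
ft_force: [-0.1, -0.3, -0.3]
width: 43.6
```

```bash
python3 - <<'E'
from h import *
o,_,_=st(); print(o['qpos'].round(2))
im=ctrl.get_image('wrist'); crop('wrist',(130,0,430,225),2.6,'ac_w.png',im)
for n in ['knob_grip','needle_tip','mark_tip']:
  for r in ctrl.landmark_of(n,'wrist')[:2]: print(n,r['p'],r['uv'],at_z('wrist',r['uv'],75 if n[0]=='k' else 56))
E
```

```text
t 29.28 tcp [589.3 236.9 338.7] grasp [588.8 236.5 175.7] x [ 0.999 -0.04  -0.003] y [-0.04  -0.999  0.003] w 43.6 f [-0.1 -0.3 -0.3]
[ 0.36  0.52  1.65 -0.    0.98  1.98]
knob_grip 0.82 [273.1, 139.5] [[649.0818606  235.20084151  75.        ]]
needle_tip 0.32 [488.4, 132.5] [[655.35761155  33.89686002  56.        ]]
```

View pics/ac_w.png

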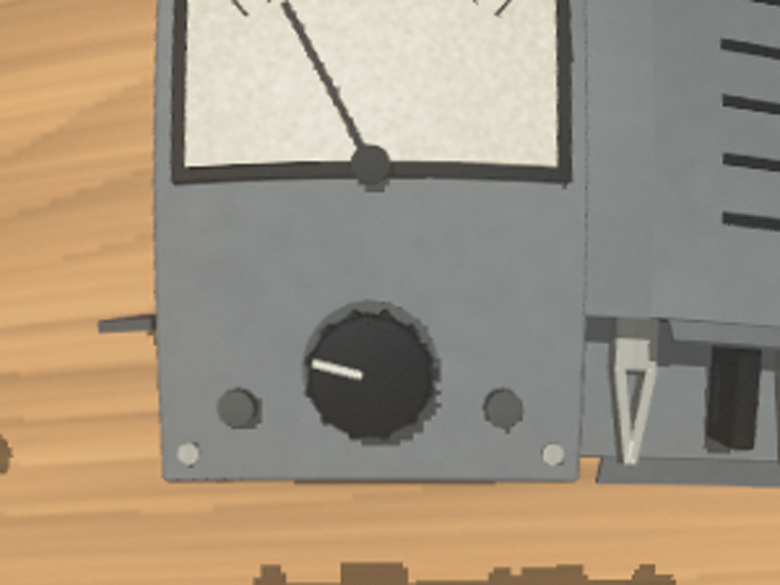

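```bash
python3 - <<'E'
from h import *
for u,v,z in [(371,375,85),(188,454,55),(553,455,55),(370,165,57)]:
    print(at_z('wrist',[130+u/2.6,v/2.6],z).round(1))
E
```

```text
[[646.8 235.2  85. ]]
[[621.6 295.8  55. ]]
[[616.1 178.1  55. ]]
[[709.3 233.1  57. ]]
```

Call:
{"method": "jog_arm", "body": {"steps": [[[0.0294,0,0,0,0,-6.95,-0.36],[0.0294,0,0,0,0,-6.95,-0.36],[0,0,0,0,0,-6.95,-0.36],[0,0,0,0,0,-6.95,-0.36],[0,0,0,0,0,-6.95,-0.36],[0,0,0,0,0,-6.95,-0.36],[0,0,0,0,0,-6.95,-0.36],[0,0,0,0,0,-6.95,-0.36],[0,0,0,0,0,-6.95,-0.36],[0,0,0,0,0,-6.95,-0.36],[0,0,0,0,0,-6.95,-0.36],[0,0,0,0,0,-6.95,-0.36],[0,0,0,0,0,-6.95,-0.36],[0,0,0,0,0,-6.95,-0.36],[0,0,0,0,0,-6.95,-0.36],[0,0,0,0,0,-6.95,-0.36],[0,0,0,0,0,-6.95,-0.36],[0,0,0,0,0,-6.95,-0.36],[0,0,0,0,0,0,-0.36],[0,0,0,0,0,0,-0.36]]]}}

```text
t: 31.15
ee_pos: [648.5, 236.6, 339.5]
orientation: [-1.512, -2.753, 0.004]
ft_force: [-0.0, 0.7, 0.3]
width: 59.5
```

```bash
python3 - <<'E'
from h import *
o,Rt,tip=st(); print(o['qpos'].round(2),Rt[:,2].round(4))
d=np.array([648,235.3,0])-o['ee_pos']; print('need',(d@Rt).round(1))
im=ctrl.get_image('wrist'); crop('wrist',(0,0,560,420),1.42,'ad_w.png',im)
E
```

```text
t 31.15 tcp [648.5 236.6 339.5] grasp [648.2 236.2 176.5] x [-0.537  0.844 -0.001] y [ 0.844  0.537 -0.003] w 59.5 f [-0.   0.7  0.3]
[ 0.33  0.59  1.52 -0.    1.04 -0.23] [-0.0018 -0.0022 -1.    ]
need [-6.000e-01 -2.000e-01  3.395e+02]
```

View pics/ad_w.png

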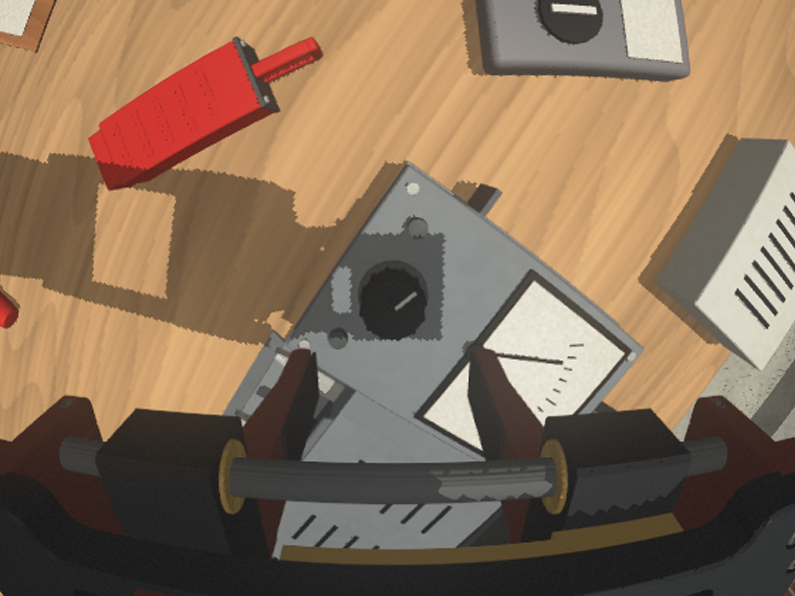

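```bash
python3 - <<'E'
from h import *
print(at_z('wrist',np.array([[393,301]])/1.42,85))
E
```

```text
[[643.30363797 242.84574016  85.        ]]
```

Call:
{"method": "jog_arm", "body": {"steps": [[[-0.001,0,0.03,0,0,0,-0.36],[0,0,0.03,0,0,0,-0.36],[0,0,0.026,0,0,0,-0.36],[0,0,0.01,0,0,0,-0.36],[0,0,0,0,0,0,-0.36],[0,0,0,0,0,0,1],[0,0,0,0,0,0,1],[0,0,0,0,0,0,1],[0,0,0,0,0,0,1],[0,0,0,0,0,0,1],[0,0,0,0,0,0,1]]]}}

```text
t: 32.12
ee_pos: [648.5, 236.2, 245.1]
orientation: [-1.505, -2.757, 0.005]
ft_force: [-4.1, -3.0, 5.7]
width: 34.3
```

```bash
python3 - <<'E'
from h import *
st()
im=ctrl.get_image('wrist'); crop('wrist',(0,0,560,420),1.42,'ae_w.png',im)
im=ctrl.get_image('side'); crop('side',(120,200,280,310),4.5,'ae_s.png',im)
E
```

```text
t 32.12 tcp [648.5 236.2 245.1] grasp [648.2 235.7  82.1] x [-0.541  0.841 -0.001] y [ 0.841  0.541 -0.003] w 34.3 f [-4.1 -3.   5.7]
```

View pics/ae_w.png

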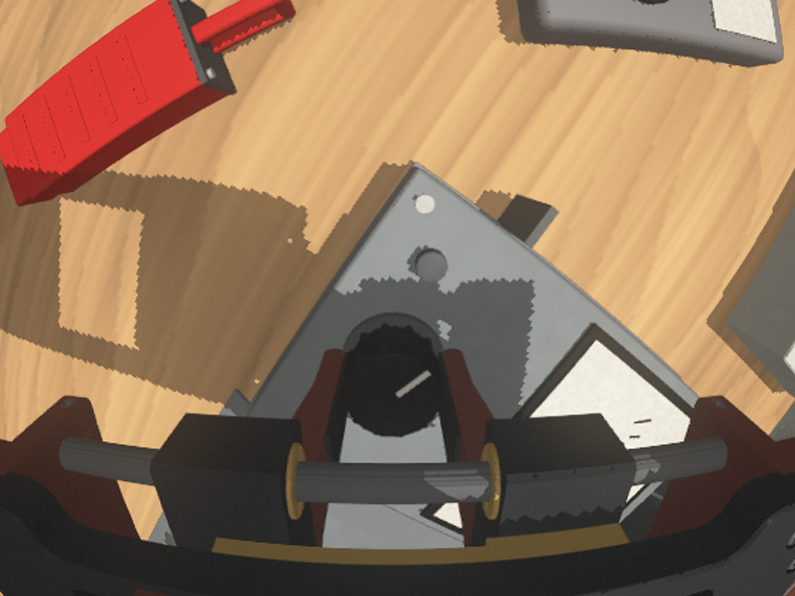

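View pics/ae_s.png

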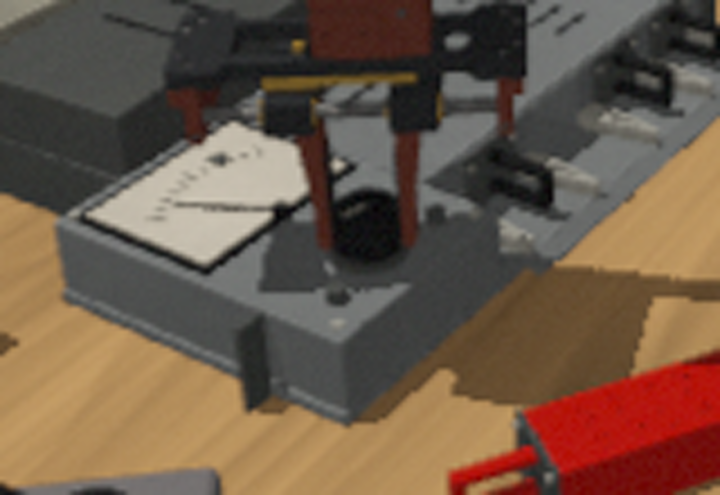

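```bash
python3 - <<'E'
from h import *
o,Rt,tip=st()
for z in (64,75,85): print(z,(proj('wrist',[[o['ee_pos'][0],o['ee_pos'][1],z]])*1.42).round(0))
im=ctrl.get_image('wrist'); crop('wrist',(220,200,340,320),6,'af.png',im)
P=at_z('wrist',np.array([[392,385]])/1.42,85)[0]; print(((P-tip)@Rt).round(1))
E
```

```text
t 32.22 tcp [648.5 236.1 245.1] grasp [648.2 235.7  82.1] x [-0.541  0.841 -0.001] y [ 0.841  0.541 -0.003] w 34.7 f [-3.9 -2.3  6. ]
64 [[395. 378.]]
75 [[395. 391.]]
85 [[396. 405.]]
[ 8.3 -0.7 -2.9]
```

View pics/af.png

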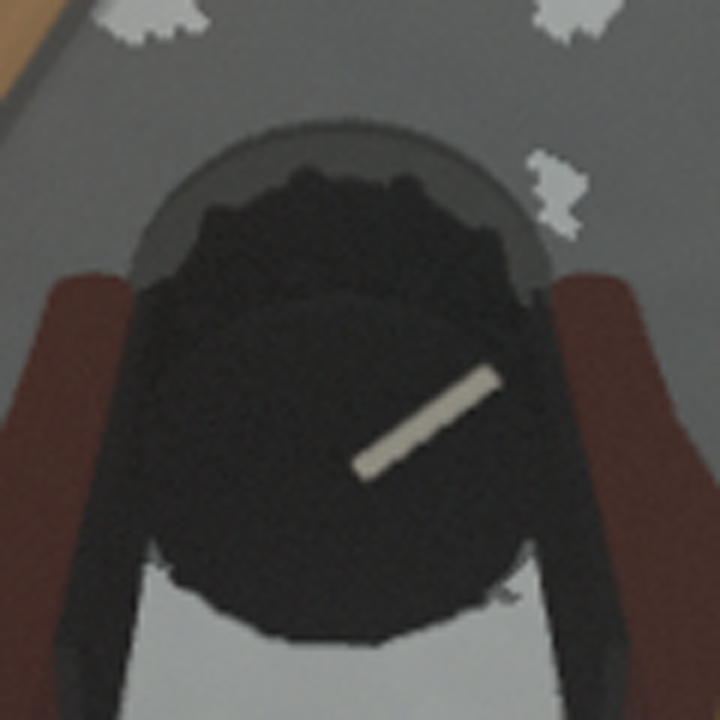

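Call:
{"method": "jog_arm", "body": {"steps": [[[0,0,0,0,0,0,-0.1],[0,0,0,0,0,0,-0.1],[0,0,0,0,0,0,-0.1],[0.0035,0,0,0,0,0,-0.1],[0,0,0,0,0,0,-0.1],[0,0,0,0,0,0,1],[0,0,0,0,0,0,1],[0,0,0,0,0,0,1],[0,0,0,0,0,0,1],[0,0,0,0,0,0,1]]]}}

```text
t: 33.1
ee_pos: [646.5, 239.3, 243.4]
orientation: [-1.505, -2.756, 0.005]
ft_force: [-2.6, -0.6, 1.7]
width: 34.3
```

```bash
python3 - <<'E'
from h import *
st()
im=ctrl.get_image('wrist'); crop('wrist',(220,200,340,320),6,'ag.png',im)
E
```

```text
t 33.10 tcp [646.5 239.3 243.4] grasp [646.1 238.9  80.4] x [-0.541  0.841 -0.001] y [ 0.841  0.541 -0.004] w 34.3 f [-2.6 -0.6  1.7]
```

View pics/ag.png

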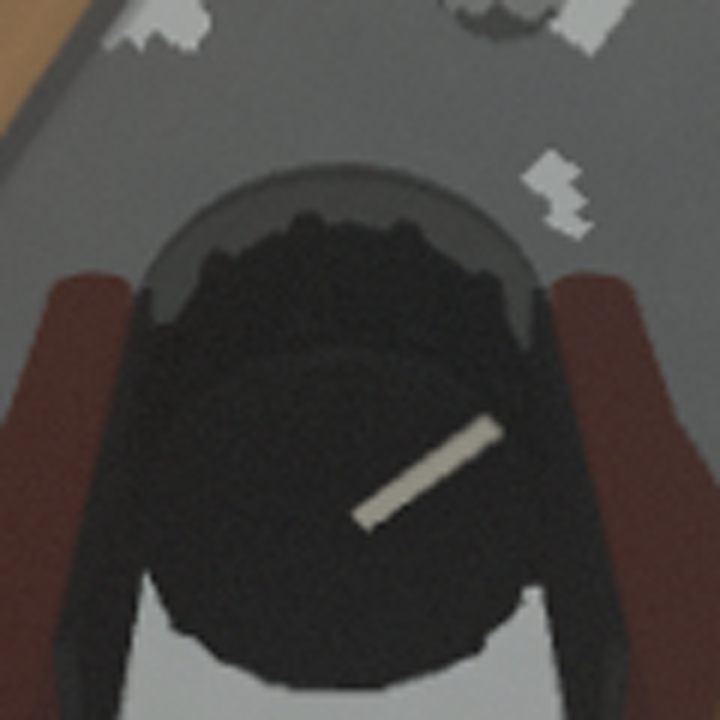

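Call:
{"method": "jog_arm", "body": {"steps": [[[0,0,0,0,0,3,1],[0,0,0,0,0,3.5,1],[0,0,0,0,0,3.5,1],[0,0,0,0,0,3.5,1],[0,0,0,0,0,3.5,1],[0,0,0,0,0,3.5,1],[0,0,0,0,0,3.5,1],[0,0,0,0,0,3.5,1],[0,0,0,0,0,3.5,1],[0,0,0,0,0,3.5,1],[0,0,0,0,0,3.5,1],[0,0,0,0,0,3.5,1],[0,0,0,0,0,3.5,1],[0,0,0,0,0,3.5,1],[0,0,0,0,0,3.5,1],[0,0,0,0,0,3.5,1],[0,0,0,0,0,3.5,1],[0,0,0,0,0,0,1]]]}}

```text
t: 34.65
ee_pos: [647.4, 239.3, 243.4]
orientation: [2.668, 1.655, -0.001]
ft_force: [2.9, -1.3, -2.7]
width: 34.4
```

```bash
python3 - <<'E'
from h import *
o,_,_=st(); print(o['qpos'].round(2))
im=ctrl.get_image('side'); crop('side',(120,200,280,310),4.5,'ah_s.png',im)
im=ctrl.get_image('top'); crop('top',(170,130,260,220),7,'ah_t.png',im)
E
```

```text
t 34.65 tcp [647.4 239.3 243.4] grasp [647.5 239.   80.4] x [ 0.444  0.896 -0.001] y [ 0.896 -0.444  0.001] w 34.4 f [ 2.9 -1.3 -2.7]
[ 0.34  0.71  1.55 -0.    0.88  0.8 ]
```

View pics/ah_s.png

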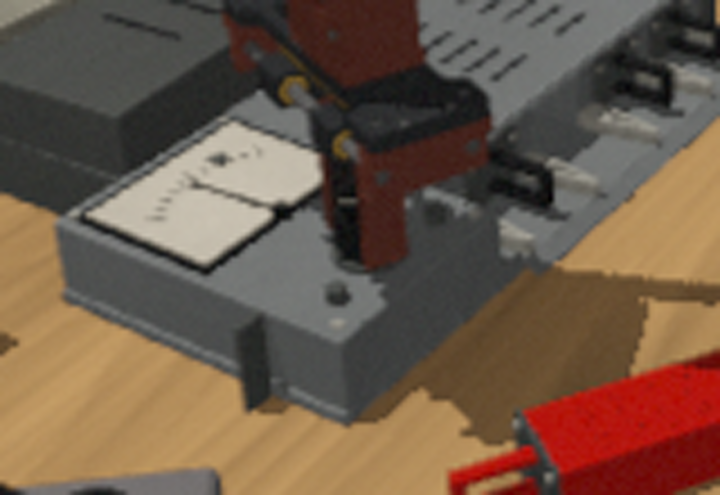

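View pics/ah_t.png

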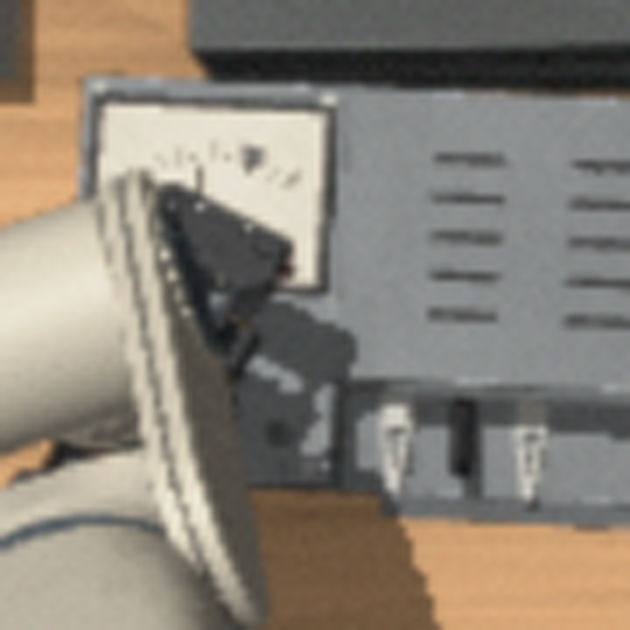

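```bash
cat > nd.py <<'E'
from h import *
def ang(n,piv,tip,mark,off,f):
    g=lambda p:[off[0]+p[0]/f,off[1]+p[1]/f]
    P=at_z(n,[g(piv),g(tip),g(mark)],[57,56,55]); 
    a=[-np.arctan2(*(q-P[0])[[1,0]])-.041 for q in P[1:]]
    print([round(np.hypot(*(q-P[0])[:2]),1) for q in P[1:]],'needle %.3f mark %.3f diff %.3f'%(a[0],a[1],a[1]-a[0]))
E
python3 - <<'E'
from nd import *
ang('side',(283,210),(193,183),(222,166),(120,200),4.5)
ang('side',(283,210),(175,205),(222,166),(120,200),4.5)
E
```

```text
[np.float64(62.8), np.float64(64.8)] needle -0.078 mark 0.280 diff 0.358
[np.float64(61.3), np.float64(64.8)] needle -0.445 mark 0.280 diff 0.724
```

Call:
{"method": "jog_arm", "body": {"steps": [[[0,0,0,0,0,3,1],[0,0,0,0,0,3.5,1],[0,0,0,0,0,3.5,1],[0,0,0,0,0,3.5,1],[0,0,0,0,0,3.5,1],[0,0,0,0,0,3.5,1],[0,0,0,0,0,3.5,1],[0,0,0,0,0,3.5,1],[0,0,0,0,0,3.5,1],[0,0,0,0,0,3.5,1],[0,0,0,0,0,3.5,1],[0,0,0,0,0,3.5,1],[0,0,0,0,0,3.5,1],[0,0,0,0,0,3.5,1],[0,0,0,0,0,1.5,1],[0,0,0,0,0,0,1],[0,0,0,0,0,0,1]]]}}

```text
t: 36.17
ee_pos: [648.0, 238.5, 243.5]
orientation: [3.116, 0.378, 0.002]
ft_force: [7.6, -5.6, -4.7]
width: 34.0
```

```bash
python3 - <<'E'
from h import *
o,_,_=st(); print(o['qpos'].round(2))
im=ctrl.get_image('side'); crop('side',(130,220,210,270),9,'ai_s.png',im)
im=ctrl.get_image('wrist'); crop('wrist',(0,0,560,420),1.42,'ai_w.png',im)
E
```

```text
t 36.17 tcp [648.  238.5 243.5] grasp [648.2 238.   80.5] x [0.971 0.239 0.001] y [ 0.239 -0.971  0.003] w 34.0 f [ 7.6 -5.6 -4.7]
[ 0.34  0.71  1.55 -0.    0.88  1.67]
```

View pics/ai_s.png

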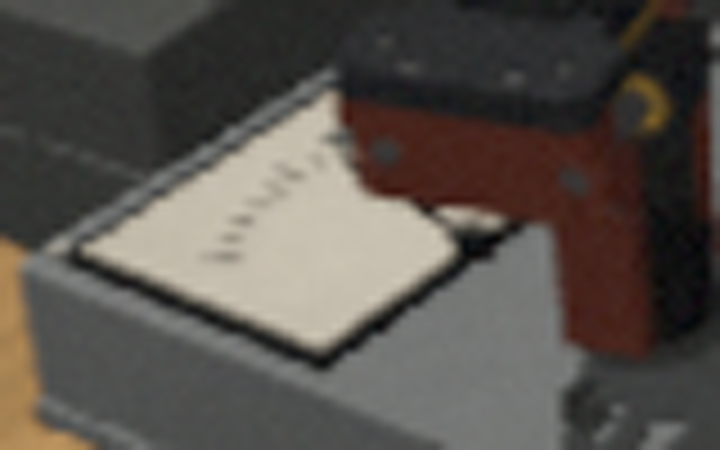

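View pics/ai_w.png

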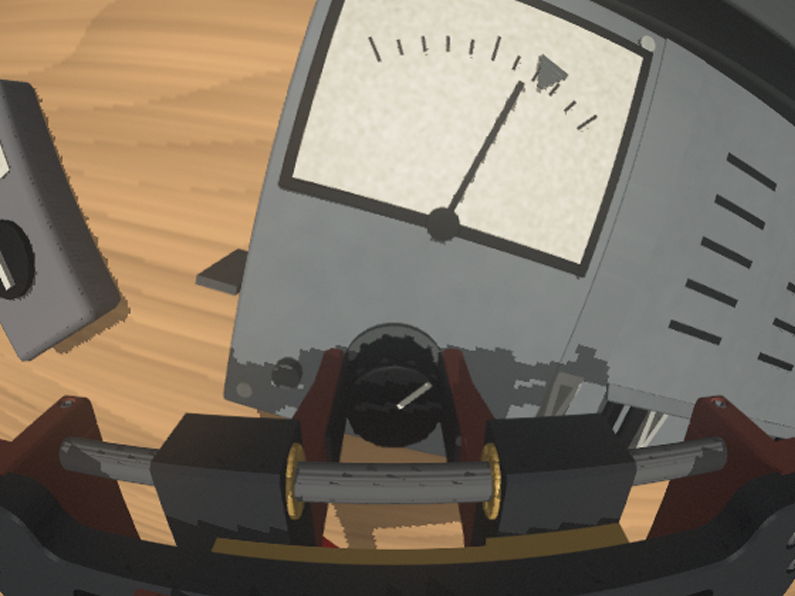

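```bash
python3 - <<'E'
from nd import *
im=ctrl.get_image('wrist'); crop('wrist',(300,20,420,170),5,'aj.png',im)
E
```

```text
(no output)
```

View pics/aj.png

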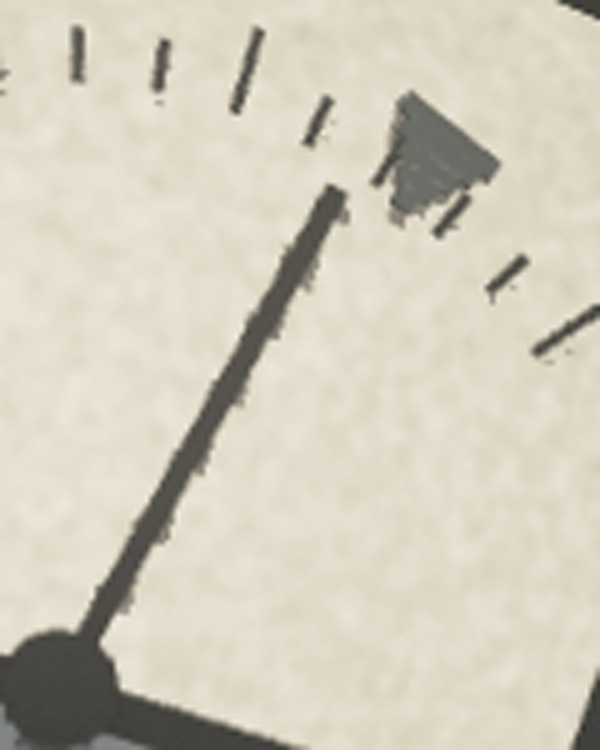

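```bash
python3 - <<'E'
from nd import *
ang('wrist',(62,687),(335,190),(397,218),(300,20),5)
ang('wrist',(62,687),(335,190),(453,130),(300,20),5)
ang('wrist',(85,640),(335,190),(397,218),(300,20),5)
E
```

```text
[np.float64(60.4), np.float64(62.1)] needle 0.202 mark 0.321 diff 0.119
[np.float64(60.4), np.float64(74.4)] needle 0.202 mark 0.312 diff 0.110
[np.float64(54.9), np.float64(56.8)] needle 0.208 mark 0.338 diff 0.130
```

Call:
{"method": "jog_arm", "body": {"steps": [[[0,0,0,0,0,3,1],[0,0,0,0,0,3,1],[0,0,0,0,0,3,1],[0,0,0,0,0,3,1],[0,0,0,0,0,3,1],[0,0,0,0,0,2,1],[0,0,0,0,0,1.5,1],[0,0,0,0,0,0,1],[0,0,0,0,0,0,1]]]}}

```text
t: 37.07
ee_pos: [648.0, 238.1, 243.5]
orientation: [3.136, -0.128, 0.002]
ft_force: [7.5, -7.4, -4.7]
width: 34.8
```

```bash
python3 - <<'E'
from nd import *
o,_,_=st(); print(o['qpos'].round(2))
im=ctrl.get_image('wrist'); crop('wrist',(280,0,420,150),4,'ak.png',im)
E
```

```text
t 37.07 tcp [648.  238.1 243.5] grasp [648.2 237.6  80.5] x [ 0.997 -0.081  0.002] y [-0.081 -0.997  0.003] w 34.8 f [ 7.5 -7.4 -4.7]
[ 0.34  0.71  1.55 -0.    0.88  1.99]
```

View pics/ak.png

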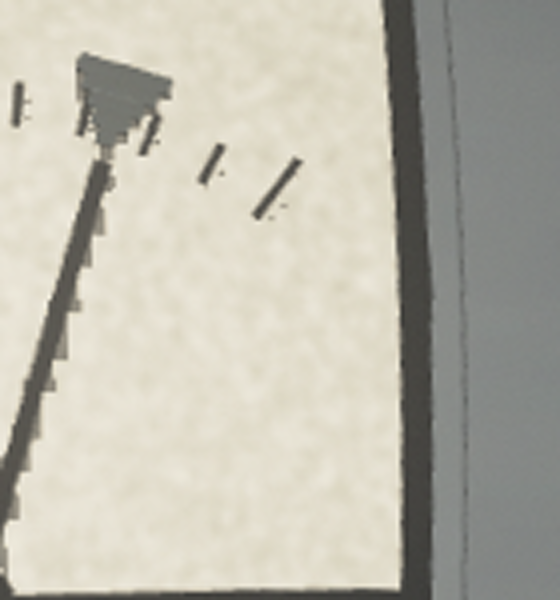

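Call:
{"method": "jog_arm", "body": {"steps": [[[0,0,0,0,0,0,0.1],[0,0,0,0,0,0,0],[0,0,0,0,0,0,-0.3],[0,0,0,0,0,0,-0.3],[0,0,0,0,0,0,-0.3],[0,0,-0.01,0,0,0,-0.3],[0,0,-0.03,0,0,0,-0.3],[0,0,-0.04,0,0,0,-0.3],[-0.02,0,-0.035,0,0,0,-0.3],[-0.04,0,-0.01,0,0,0,-0.3],[0,0,0,0,0,0,-0.3],[0,0,0,0,0,0,-0.3]]]}}

```text
t: 38.12
ee_pos: [585.8, 245.0, 370.5]
orientation: [3.138, -0.128, -0.0]
ft_force: [0.0, 0.6, 0.3]
width: 57.1
```

```bash
python3 - <<'E'
from nd import *
o,_,_=st()
im=ctrl.get_image('wrist'); crop('wrist',(0,0,560,420),1.42,'al_w.png',im); crop('wrist',(220,0,360,100),5.5,'al.png',im)
im=ctrl.get_image('top'); crop('top',(0,0,560,420),1.42,'al_t.png',im)
im=ctrl.get_image('side'); crop('side',(120,130,430,330),2.5,'al_s.png',im)
E
```

```text
t 38.12 tcp [585.8 245.  370.5] grasp [585.8 244.7 207.5] x [ 0.997 -0.082 -0.   ] y [-0.082 -0.997  0.001] w 57.1 f [0.  0.6 0.3]
```

View pics/al.png

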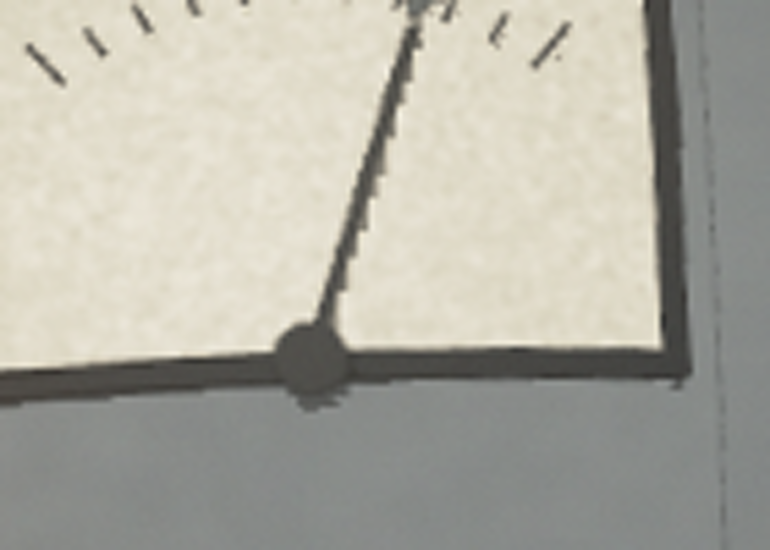

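View pics/al_w.png

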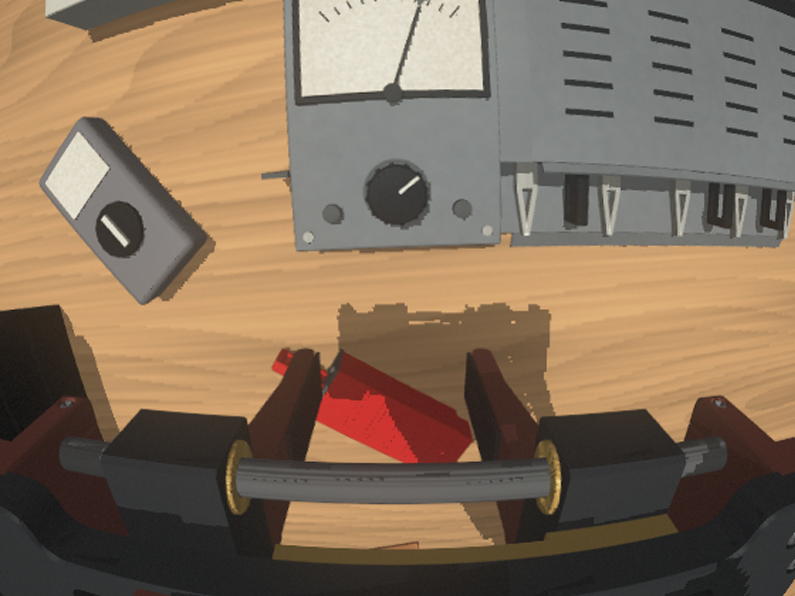

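View pics/al_t.png

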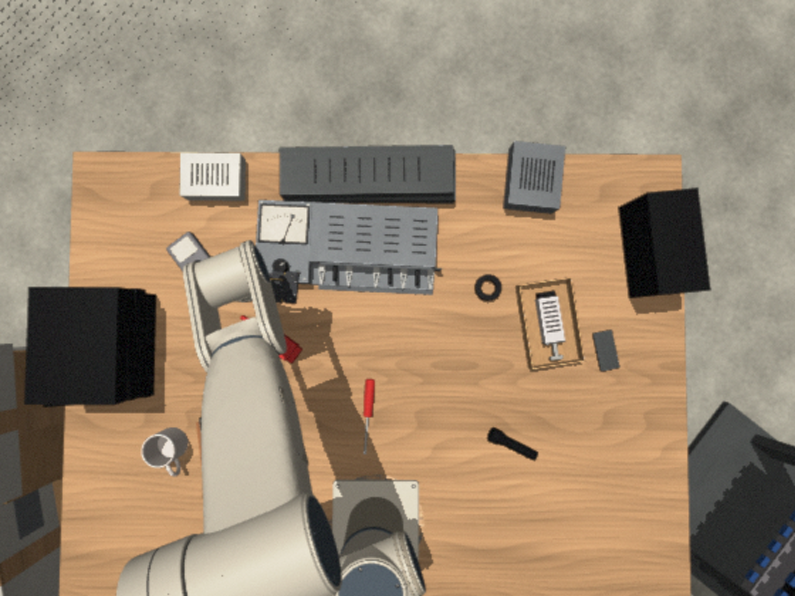

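View pics/al_s.png

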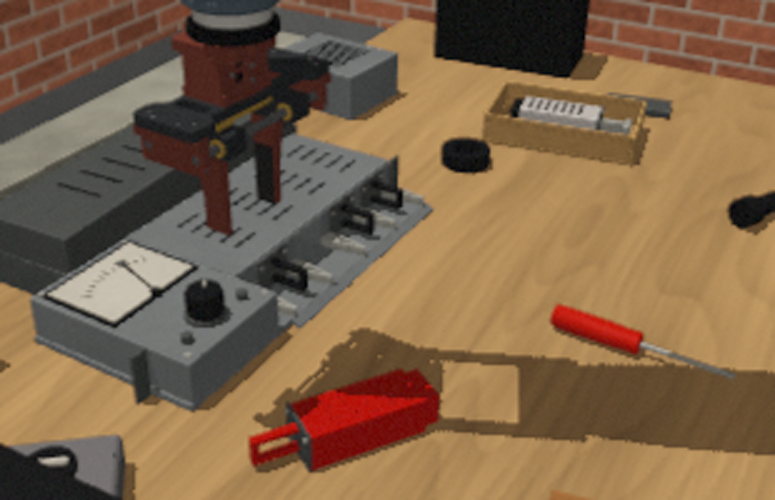

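Call:
{"method": "jog_arm", "body": {"steps": [[[0.03,0,-0.01,0,0,0,-0.3],[0.03,0,0,0,0,0,-0.3],[0,0,0,0,0,0,-0.3],[0,0,0,0,0,0,-0.3]]]}}

```text
t: 38.6
ee_pos: [648.6, 239.1, 377.1]
orientation: [3.136, -0.133, -0.004]
ft_force: [-0.5, -0.3, -0.2]
width: 57.3
```

```bash
python3 - <<'E'
from nd import *
st()
im=ctrl.get_image('wrist'); crop('wrist',(220,0,360,110),5.5,'am.png',im)
E
```

```text
t 38.60 tcp [648.6 239.1 377.1] grasp [648.2 238.7 214.1] x [ 0.996 -0.085 -0.002] y [-0.085 -0.996  0.003] w 57.3 f [-0.5 -0.3 -0.2]
```

View pics/am.png

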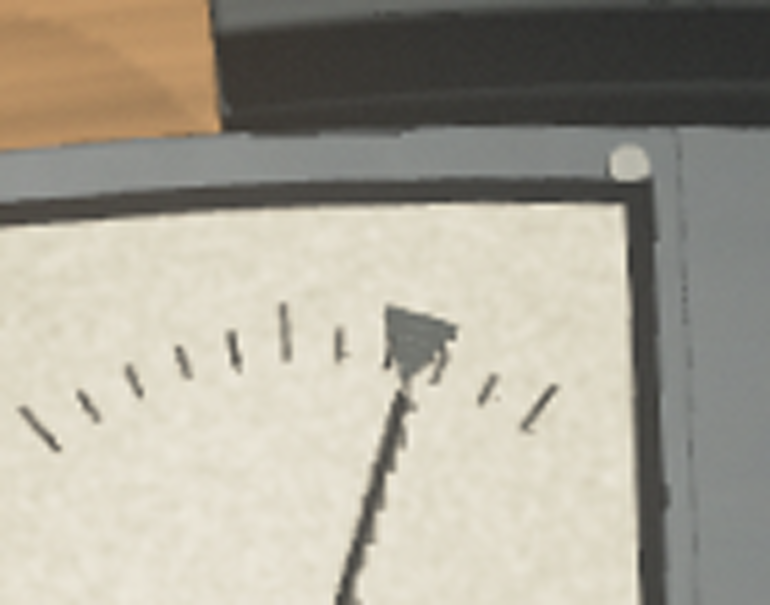

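```bash
python3 - <<'E'
from workcell import ctrl
print(ctrl.close_job(), ctrl.get_obs()['t'])
E
```

```text
the job is handed in; nothing more can be done
the job is handed in; nothing more can be done
```

The job is handed in at about 39 s. `close_job` gives no verdict, so the results below are from my own images.

- **Old module:** I pulled the T-handled module out of bay 4 and laid it flat in the carton, nose forward.
- **Spares:** Two spares were present; the red look-alike was left alone. One went into bay 1 and one into bay 4.
- **Fit in the bays:** All three handle ends, including the module in service in bay 2, were within 0.5 mm of the same depth. In bay 1 I felt the stop at 11.5 N. In bay 4 it was only about 5 N, so there I relied on the matching depth.
- **Needle:** I turned the knob about 129° clockwise in small steps. After release, the last close-up shows the needle's line running onto the tip of the mark.
- **Other things on the table:** The tape roll, multimeter and filler panel look unmoved. The arm covers part of the multimeter in the last top view, but the wrist camera shows it in place.

**What went wrong or disagreed:**
- **Sagging nose:** The old module's nose drooped about 30° in the grip on the way to the carton. It levelled out when I set the nose down first.
- **Wrist joint limit:** The last joint nearly reached its limit at the left spare. I gripped that handle slightly askew, and closing the jaws squared the module up.
- **Knob position:** My first two readings differed by about 9 mm, so I re-centred the grip by 3.5 mm before turning.
- **Mark angle:** The side camera read about 0.04 rad less than the wrist camera; I used the wrist camera.

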